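# Close up the tyre casting mould

### The arm

A 6-joint arm with a two-finger parallel gripper is mounted at the origin on the work surface; the furniture and walls round the work are solid. World frame = base frame: x ahead of the robot, y to its left, z up, the work surface at z = 0. Lengths are in m, angles in rad, forces in N, time in s.
With the tool pointing down it reaches from about 0.35 to 0.975 m from the base axis. Payload 4.9 kg.
Tool frame: the origin (TCP) lies at the very end of the fingers, on their centre line; the grasp point (between the pads) lies 19 mm behind it (ctrl.grasp_offset is the distance from the TCP to the grasp point, in m); z points along the fingers, y is the line along which they close (so a half turn about z gives the same grasp; the last joint's range is limited). The gripper opens to 85 mm and grips with 20 to 120 N. Pads are 22 mm wide; open, the fingers measure 114 mm over their backs; the gripper's body (76 mm by 85 mm) begins 54 mm behind the grasp point. The pads swing forward as they close: fully open they stand 13 mm farther back than shut.
Start: joints at [-1.32, 0.053, 1.613, -0, 1.476, -0.119], TCP at [0.226, -0.583, 0.231] pointing down, gripper open.
Joint ranges: [-3.01, 3.01], [-1.01, 2.22], [0.06, 2.58], [-1.02, 4.17], [0.09, 2.62], [-3.14, 3.14]. Speed limits (rad/s): [2.57, 2.57, 3.14, 3.14, 3.14, 3.14].

### API

Orientations are given as a rotation vector (axis times angle).
In Python, from station import ctrl, optics gives the robot as it stands.
- The arm moves only by the shell command python3 -m handwheel 'ROWS' [OPENING] [FORCE]. ROWS is JSON, a list of rows, each an object of numbers: "tx", "ty", "tz": the shift along the tool's x, y, z in mm; "roll": the turn about the tool's z in rad. A call has 1 to 12 rows; each row shifts and turns the commanded pose from where the row before left it, along the tool's axes as they then stand; what a row does not reach is not made up. A row lasts 1/12 s, in which the tool goes at most 41.7 mm and 7.16 degrees, less where a joint would pass 70% of its speed; a pose out of reach is approached as far as the arm can. A call with a gripper value outside its range is refused whole. OPENING is the finger opening in mm, from 0 to 85.4, set as the call begins (- or left out, the last holds). The fingers move at their own pace and stop on an object; FORCE is the grip in N (left out, the last holds). Time passes only in rows, so rows that do not move let the fingers close. It gives the time, the measured TCP pose, the force, the opening and the grip force at its end, in the units of the state.
- ctrl.get_obs(): the state, without advancing time (a new reading comes with each control period).
- optics.get_image(name): name is "side" or "top"; returns (picture, depth): 420x560x3 uint8, red, green, blue; 420x560 float32, m along the optical axis (not along the pixel's ray), 0 where there is no reading.
- optics.camera_params(name): a dict with "mtx" (3x3 intrinsics, pixels), "extrinsics" (4x4, takes a point from camera to world coordinates). Camera axes: x right, y down, z forward; pixel columns grow to the right and rows downward; lengths in m; the calibration is good to about 2 mm. A picture is of the moment at which its call begins. camera_params takes no time and is no camera call.
- ctrl.finish_job(): hands the job in; it is judged then, once.
The state is a dict: "t": time; "q": joint angles; "dq": joint speeds; "effort": joint torques, N m; "tool_pos": TCP position; "tool_rot": TCP orientation; "contact_force": force on the tool from outside, world axes, zero at the start; "wrist_torque": the same for the moment, N m; "opening": finger opening in m; "grip_force": force on a finger pad.
Only numpy, scipy, OpenCV 4.12 (cv2) and the standard library are available. Lean on these libraries where they do the work, as an engineer would, in place of code of your own. Each camera call takes 0.05 s, during which the arm holds its last target. There are 200 camera calls.

### The job

Assemble the tyre mould on its base, ready for pouring: put the brass core on the centre pin, then the collar round it down onto the base plate, then the cover with its spout up into the top of the collar, and last the steel ring weight over the spout so that it lies flat on the cover. Set each part down gently, let go of it before fetching the next, and leave the other things on the table where they stand.

Things in the scene. Friction and masses are not known exactly. Their poses are not given: they have to be found in the camera images.
- mould_base: Fixed round aluminium mould base: plate 110 mm across, 12 mm thick, three dark screws near the rim. In its middle a boss 46 mm across rises to 20 mm above the table (top edge bevelled 4 mm), and from it a steel pin 10 mm across rises to 34 mm (top 5 mm tapered to 3 mm across). Origin: centre of the underside, on the table; z up.
- core: Core: upright plain brass cylinder, 34 mm across, 30 mm high, about 0.12 kg; grip across the diameter. A bore in its underside, 14 mm across and 16 mm deep, goes over the base's pin; seated it stands on the boss, underside 20 mm above the table. Origin: centre of the underside; z up.
- collar: Collar: upright aluminium tube, 64 mm across, wall 7 mm (bore 50 mm, open at both ends), 46 mm high, about 0.16 kg: the taller, wider-bored of the two rings. Grip across the outside or by the wall. Seated, it surrounds core and boss and stands on the base plate, underside 12 mm above the table. Origin: on the axis at the underside; z up.
- cover: Cover: aluminium disc 64 mm across with a spout upward and a spigot below (46 mm across, bottom edge bevelled 4 mm); at the start it stands on the spigot, spout up. Origin: centre of the spigot's underside; above it spigot 0-6 mm, disc 6-16, spout 16-42 (24 mm across, tapered above 37). About 0.14 kg; grip the spout. Seated in the collar's bore, its origin is 52 mm above the table.
- weight: Weight: squat dark steel ring lying flat, 62 mm across, hole 32 mm, 22 mm high, edges slightly bevelled, about 0.36 kg. Grip across the outside or by the 15 mm wall. Seated, it lies on the cover's disc round the spout, underside 68 mm above the table. Origin: on the axis at the underside; z up.
- glazed_pot: Bystander, loose: small brown glazed pot, diameter 58 mm, 51 mm high, origin at the centre of its underside. To be left alone.
- paint_pot: Bystander, loose: small white paint pot with a lid, diameter 36 mm, 43 mm high, origin at the centre of its underside. To be left alone.
- blue_pot: Bystander, loose: small blue paint pot with a white lid, diameter 36 mm, 43 mm high, origin at the centre of its underside. To be left alone.
- hinged_tin: Bystander, loose: flat green tin box with a lid, 72 x 101 x 26 mm, origin at the centre of its underside. To be left alone.
- putty_tin: Bystander, loose: flat yellow round tin with a pale lid, diameter 66 mm, 38 mm high, origin at the centre of its underside. To be left alone.
Things that resemble listed ones, but are neither listed nor needed, are in the scene too. Leave any green or purple look-alike of the collar alone. Leave any purple look-alike of the weight alone.

How it is judged:
On the way, in this order (a step that is already met when the one before it is completed fails the run):
1. the brass core sits down on the centre pin of the base and is let go (z of core in the frame of mould_base between 0.017 and 0.023 m and horizontal distance between core and mould_base below 0.005 m and angle between core's own z axis and vertical below 0.06 rad and contact force between the fingers and core below 0.2 N and linear speed of core below 0.02 m/s), for 0.2 s.
2. the collar stands round the core, down over the boss on the base plate, and is let go (z of core in the frame of mould_base between 0.017 and 0.023 m and horizontal distance between each of core, collar and mould_base below 0.005 m and angle between each of core, collar's own z axis and vertical below 0.06 rad and z of collar in the frame of mould_base between 0.009 and 0.015 m and contact force between the fingers and collar below 0.2 N and linear speed of collar below 0.02 m/s), for 0.2 s.
3. the cover lies flat on the collar with its spigot in the collar's bore, and is let go (z of core in the frame of mould_base between 0.017 and 0.023 m and horizontal distance between each of core, collar and mould_base below 0.005 m and angle between each of core, collar, cover's own z axis and vertical below 0.06 rad and z of collar in the frame of mould_base between 0.009 and 0.015 m and z of cover in the frame of mould_base between 0.049 and 0.055 m and horizontal distance between cover and mould_base below 0.006 m and contact force between the fingers and cover below 0.2 N and linear speed of cover below 0.02 m/s), for 0.2 s.
4. the weight lies flat on the cover round the pouring spout, and is let go (z of core in the frame of mould_base between 0.017 and 0.023 m and horizontal distance between each of core, collar and mould_base below 0.005 m and angle between each of core, collar, cover, weight's own z axis and vertical below 0.06 rad and z of collar in the frame of mould_base between 0.009 and 0.015 m and z of cover in the frame of mould_base between 0.049 and 0.055 m and horizontal distance between cover and mould_base below 0.006 m and z of weight in the frame of mould_base between 0.065 and 0.071 m and horizontal distance between weight and mould_base below 0.01 m and contact force between the fingers and weight below 0.2 N and linear speed of weight below 0.02 m/s), for 0.2 s.
At the end, for the whole second after the job is handed in: Core on the boss, collar on the base plate round it, cover on the collar, weight on the cover round the spout: each upright (0.06 rad), within 3 mm of its seated height, centred on the base within 5 mm (cover 6 mm, weight 10 mm), released and at rest (all of step 4 and contact force between the fingers and core below 0.2 N and linear speed of each of core, collar, cover below 0.02 m/s and contact force between the fingers and collar below 0.2 N and contact force between the fingers and cover below 0.2 N); the robot touches nothing.
It fails at once if a bystander (glazed pot, white paint pot, blue paint pot, hinged tin, putty tin) is pushed more than 30 mm (distance of any of glazed_pot, paint_pot, blue_pot, hinged_tin, putty_tin from where it was at the start of the episode above 0.03 m).
It fails at once if the core is dropped onto the mould instead of being set down (it falls free of the fingers over the base at more than 0.4 m/s, about a 1 cm drop) (horizontal distance between core and mould_base below 0.05 m and contact force between the fingers and core below 0.2 N and linear speed of core above 0.4 m/s).
It fails at once if the collar is dropped onto the mould instead of being set down (it falls free of the fingers over the base at more than 0.4 m/s, about a 1 cm drop) (horizontal distance between collar and mould_base below 0.05 m and contact force between the fingers and collar below 0.2 N and linear speed of collar above 0.4 m/s).
It fails at once if the cover is dropped onto the mould instead of being set down (it falls free of the fingers over the base at more than 0.4 m/s, about a 1 cm drop) (horizontal distance between cover and mould_base below 0.05 m and contact force between the fingers and cover below 0.2 N and linear speed of cover above 0.4 m/s).
It fails at once if the weight is dropped onto the mould instead of being set down (it falls free of the fingers over the base at more than 0.4 m/s, about a 1 cm drop) (horizontal distance between weight and mould_base below 0.05 m and contact force between the fingers and weight below 0.2 N and linear speed of weight above 0.4 m/s).
It also fails if it takes over 112 s, if anything falls off the work surface, if the arm or the gripper's body presses on something with over 40 N, if the wrist force passes 120 N, or if a joint passes its speed limit or range.

## Working session

There is one attempt and no reset: what is moved stays moved. The work goes in short steps, Python scripts to look and compute and a shell command to move; the robot and the scene stay as the last step left them, time stands still between calls to the robot, and variables do not carry over. Pictures are saved under pics/ and viewed, at most 14 in all, crops included, and the job is handed in when it is done.

```bash
mkdir -p pics
python3 - <<'E'
from station import ctrl, optics
import cv2,numpy as np
for n in("top","side"):
    im,d=optics.get_image(n); cv2.imwrite(f"pics/{n}0.png",im[:,:,::-1]); np.save(f"{n}0.npy",d)
    p=optics.camera_params(n); print(n,np.round(p["mtx"],1).tolist(),np.round(p["extrinsics"],3).tolist())
o=ctrl.get_obs(); print(o, ctrl.grasp_offset)
E
```

```text
top [[379.6, 0.0, 275.6], [0.0, 379.6, 208.4], [0.0, 0.0, 1.0]] [[-0.012, -0.998, 0.06, 0.421], [-0.999, 0.01, -0.039, 0.024], [0.039, -0.061, -0.997, 0.974], [0.0, 0.0, 0.0, 1.0]]
side [[386.4, 0.0, 279.3], [0.0, 386.4, 216.1], [0.0, 0.0, 1.0]] [[0.998, -0.049, 0.035, 0.441], [-0.055, -0.5, 0.864, -0.808], [-0.025, -0.865, -0.502, 0.514], [0.0, 0.0, 0.0, 1.0]]
{'t': 0.1, 'q': array([-1.32002449e+00,  5.32943281e-02,  1.61417065e+00, -8.39990489e-06,
        1.47604013e+00, -1.18992379e-01]), 'dq': array([-0.00132362, -0.00290874, -0.00236218, -0.00021122, -0.00091069,
        0.00134969]), 'effort': array([ 4.02301039e-04, -3.94902027e+01, -3.71361995e+01, -1.16641550e-04,
        3.90710193e-03, -1.96696215e-05]), 'tool_pos': array([ 0.22572971, -0.58219014,  0.23017548]), 'tool_rot': array([-3.08617793e+00, -5.77171558e-01,  2.10772560e-04]), 'contact_force': array([-0.02731418,  0.06137791, -0.55783058]), 'wrist_torque': array([-0.03136402,  0.00075079,  0.01934397]), 'grip_force': 0.0, 'opening': 0.08564997773771679} 0.0187
```

View pics/top0.png

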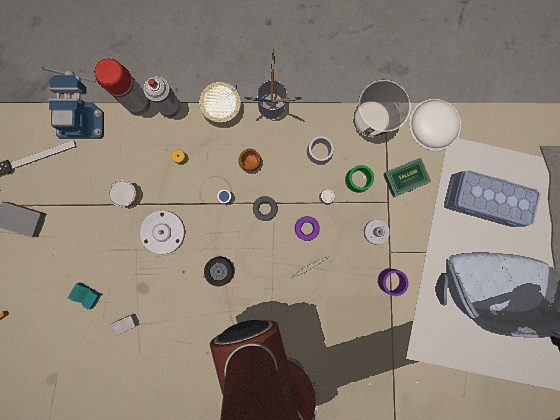

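View pics/side0.png

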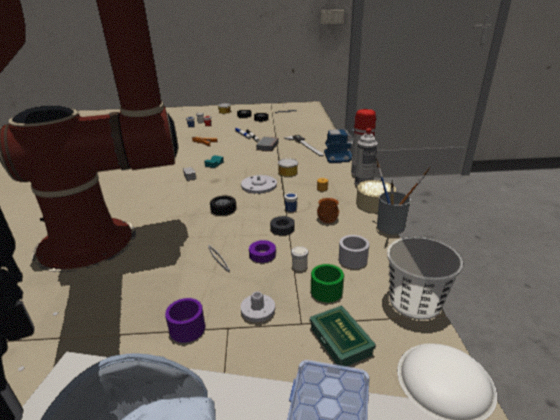

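Run:
```python
import cv2
im=cv2.imread("pics/top0.png")
c=im[135:300,90:420]; cv2.imwrite("pics/crop1.png",cv2.resize(c,None,fx=2.4,fy=2.4,interpolation=cv2.INTER_CUBIC))
hsv=cv2.cvtColor(im,cv2.COLOR_BGR2HSV)
for n,(x,y) in dict(core=(179,156),col=(311,148),cov=(386,232),wt=(264,200),base=(150,240),tab=(200,240)).items(): print(n,hsv[y,x],im[y,x])
```

```text
core [ 19 184 212] [ 59 154 212]
col [ 0 17 92] [86 86 92]
cov [169  12 176] [171 168 176]
wt [120   3  82] [82 81 81]
base [173  11 189] [183 181 189]
tab [ 19  57 169] [131 155 169]
```

View pics/crop1.png

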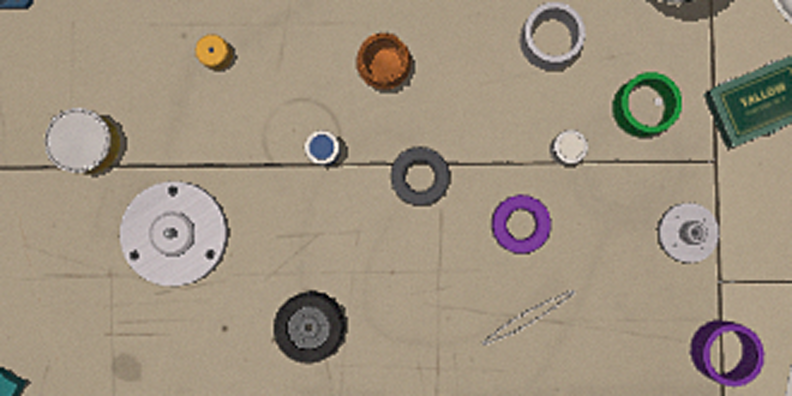

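Candidates, by pixel in the top view:
- **Core:** brass cylinder (179,156). The brown glazed pot (250,160) is a bystander.
- **Collar:** grey tube (320,149). The green (360,179) and purple (393,281) ones are look-alikes.
- **Cover:** spouted disc (376,231). The base (162,232) is the larger one with three screws.
- **Weight:** dark ring (264,208). The purple ring (307,228) is a look-alike, and (219,271) is a tyre or wheel with no through hole.

The crop confirms each choice. Next I'll measure the positions.

```bash
cat > vis.py <<'E'
import cv2,numpy as np
from station import ctrl,optics
def heights(n,d):
    p=optics.camera_params(n);K,E=p["mtx"],p["extrinsics"]
    v,u=np.indices(d.shape); r=np.stack([(u-K[0,2])/K[0,0],(v-K[1,2])/K[1,1],np.ones(d.shape)],-1)*d[...,None]
    return r@E[:3,:3].T+E[:3,3]
def ray(n,uv,z):
    p=optics.camera_params(n);K,E=p["mtx"],p["extrinsics"]
    r=E[:3,:3]@np.linalg.solve(K,[uv[0],uv[1],1.]); return E[:3,3]+r*(z-E[2,3])/r[2]
def face(n,im,d,uv,z,tol,R=32,test=None):
    """centre on plane z of the largest blob whose depth height is near z; fit of outer contour in world"""
    W=heights(n,d); m=(abs(W[...,2]-z)<tol)&(d>0)
    if test is not None: m&=test(cv2.cvtColor(im,cv2.COLOR_RGB2HSV).astype(int))
    b=np.zeros(d.shape,np.uint8);x,y=uv;b[y-R:y+R,x-R:x+R]=m[y-R:y+R,x-R:x+R]
    cs,_=cv2.findContours(b,cv2.RETR_EXTERNAL,cv2.CHAIN_APPROX_NONE)
    c=cv2.convexHull(max(cs,key=lambda c:cv2.contourArea(cv2.convexHull(c))))
    P=np.array([ray(n,q,z)[:2] for q in c[:,0]])
    (cx,cy),r=cv2.minEnclosingCircle((P*1000).astype(np.float32))
    (ex,ey),ax,_=cv2.fitEllipse((P*1000).astype(np.float32))
    return np.round([cx,cy,2*r,ex,ey,*ax],1)
grey=lambda h:h[...,1]<35
E
python3 - <<'E'
from vis import *
im=cv2.imread("pics/top0.png")[:,:,::-1].copy(); d=np.load("top0.npy")
for n,uv,z,tol,t in [("base",(162,232),.012,.006,grey),("boss",(162,232),.020,.004,grey),("core",(179,156),.030,.008,lambda h:h[...,1]>110),("collar",(320,149),.046,.006,None),
  ("cover",(376,231),.016,.007,grey),("weight",(264,208),.022,.008,grey)]:
    print(n,face("top",im,d,uv,z,tol,test=t))
W=heights("top",d)
for n,u,v in[("table",200,240),("core",180,158),("cov",388,232),("base",150,240),("pin",161,232)]: print(n,np.round(W[v,u]*1000,1))
E
```

```text
base [424.1 271.  111.2 423.4 271.3 108.7 110.5]
boss [423.2 271.3  45.5 422.9 271.4  44.1  45. ]
core [612.1 228.1  34.9 612.2 228.1  32.8  34.7]
collar [ 626.7 -126.5   64.5  626.5 -126.8   62.6   63.7]
cover [ 417.1 -270.5   64.7  417.5 -270.7   62.8   64.4]
weight [480.2  14.1  60.9 480.2  14.   59.9  60.4]
table [401.7 178.3   0.5]
core [606.7 223.3  28.5]
cov [ 416.  -300.2   15.7]
base [403.6 299.7  14.5]
pin [423.1 268.7  30. ]
```

```bash
cat > go.py <<'E'
import sys,numpy as np
from station import ctrl
from scipy.spatial.transform import Rotation as R
o=ctrl.get_obs();T=np.array(list(map(float,sys.argv[1:4])))
r=R.from_rotvec(o["tool_rot"]);d=r.inv().apply(T-o["tool_pos"]*1000)
print("t",round(o["t"],2),"tcp",np.round(o["tool_pos"]*1000,1),"tool d",np.round(d,1),"yaw",np.round(np.degrees(np.arctan2(*r.as_matrix()[1::-1,0])),1),"q6",round(o["q"][5],2),"open",round(o["opening"]*1000,1),"grip",round(o["grip_force"],1),"F",np.round(o["contact_force"],1),"tilt",np.round(r.as_matrix()[:2,2],3))
E
python3 go.py 612 228 180
```

```text
t 0.1 tcp [ 225.7 -582.2  230.2] tool d [ 653.  -615.7   51.5] yaw 21.2 q6 -0.12 open 85.6 grip 0.0 F [-0.   0.1 -0.6] tilt [-0.     0.002]
```

```bash
python3 -m handwheel '[{"tx":27,"ty":-25},{"tx":27,"ty":-25},{"tx":27,"ty":-25},{"tx":27,"ty":-25},{"tx":27,"ty":-25},{"tx":27,"ty":-25},{"tx":27,"ty":-25},{"tx":27,"ty":-25},{"tx":27,"ty":-25},{"tx":27,"ty":-25},{"tx":27,"ty":-25},{"tx":27,"ty":-25}]' 85 60 ; python3 -m handwheel '[{"tx":27,"ty":-25},{"tx":27,"ty":-25},{"tx":27,"ty":-25},{"tx":27,"ty":-25},{"tx":27,"ty":-25},{"tx":27,"ty":-25},{"tx":27,"ty":-25},{"tx":27,"ty":-25},{"tx":27,"ty":-25},{"tx":27,"ty":-25},{"tx":27,"ty":-25},{}]'; python3 go.py 612 228 80
```

```text
t 0.1 tcp [ 225.7 -582.2  230.2] tool d [ 652.9 -615.5  151.5] yaw 21.2 q6 -0.12 open 85.6 grip 0.0 F [-0.   0.1 -0.6] tilt [-0.     0.002]$[0]: bad value
$[0]: bad value
```

```bash
python3 -m handwheel '[{"tx":27,"ty":-25,"tz":0,"roll":0}]' 85 60; sleep 1; python3 -m handwheel --help | head -20
```

```text
t: 0.18
tool_pos: [0.2399, -0.5523, 0.23]
tool_rot: [3.089, 0.571, -0.003]
contact_force: [1.2, 1.3, 0.0]
opening: 0.085
grip_force: 0.0invalid input: not JSON, or not a number
```

```bash
python3 -m handwheel '[{"tx":27,"ty":-25,"tz":0,"roll":0},{"tx":27,"ty":-25,"tz":0,"roll":0},{"tx":27,"ty":-25,"tz":0,"roll":0},{"tx":27,"ty":-25,"tz":0,"roll":0},{"tx":27,"ty":-25,"tz":0,"roll":0},{"tx":27,"ty":-25,"tz":0,"roll":0},{"tx":27,"ty":-25,"tz":0,"roll":0},{"tx":27,"ty":-25,"tz":0,"roll":0},{"tx":27,"ty":-25,"tz":0,"roll":0},{"tx":27,"ty":-25,"tz":0,"roll":0},{"tx":27,"ty":-25,"tz":0,"roll":0},{"tx":27,"ty":-25,"tz":0,"roll":0}]' 85 60; python3 -m handwheel '[{"tx":27,"ty":-25,"tz":0,"roll":0},{"tx":27,"ty":-25,"tz":0,"roll":0},{"tx":27,"ty":-25,"tz":0,"roll":0},{"tx":27,"ty":-25,"tz":0,"roll":0},{"tx":27,"ty":-25,"tz":0,"roll":0},{"tx":27,"ty":-25,"tz":0,"roll":0},{"tx":27,"ty":-25,"tz":0,"roll":0},{"tx":27,"ty":-25,"tz":0,"roll":0},{"tx":27,"ty":-25,"tz":0,"roll":0},{"tx":27,"ty":-25,"tz":0,"roll":0},{"tx":27,"ty":-25,"tz":0,"roll":0},{"tx":0,"ty":0,"tz":0,"roll":0}]'; python3 go.py 612 228 80
```

```text
t: 1.18
tool_pos: [0.4359, -0.151, 0.231]
tool_rot: [-3.088, -0.577, 0.0]
contact_force: [0.5, 0.1, -0.7]
opening: 0.085
grip_force: 0.0
t: 2.18
tool_pos: [0.6141, 0.2159, 0.2297]
tool_rot: [-3.085, -0.584, 0.001]
contact_force: [-1.3, 0.3, 0.0]
opening: 0.0852
grip_force: 0.0
t 2.18 tcp [614.1 215.9 229.7] tool d [  2.5 -11.7 149.7] yaw 21.5 q6 1.42 open 85.2 grip 0.0 F [-1.3  0.3  0. ] tilt [-0.001  0.002]
```

```bash
python3 -m handwheel '[{"tx":2.5,"ty":-12,"tz":34,"roll":0},{"tx":0,"ty":0,"tz":40,"roll":0},{"tx":0,"ty":0,"tz":40,"roll":0},{"tx":0,"ty":0,"tz":36,"roll":0},{"tx":0,"ty":0,"tz":0,"roll":0},{"tx":0,"ty":0,"tz":0,"roll":0},{"tx":0,"ty":0,"tz":0,"roll":0},{"tx":0,"ty":0,"tz":0,"roll":0}]'; python3 go.py 612.1 228.1 3
```

```text
t: 2.85
tool_pos: [0.6137, 0.2234, 0.0854]
tool_rot: [-3.088, -0.577, -0.01]
contact_force: [0.3, 0.4, 0.4]
opening: 0.085
grip_force: 0.0
t 2.85 tcp [613.7 223.4  85.4] tool d [-0.3 -5.  82.4] yaw 21.2 q6 1.44 open 85.0 grip 0.0 F [0.3 0.4 0.4] tilt [0.006 0.001]
```

Run:
```python
from vis import *
for n,s in(("top",(110,90,260,300)),("side",(220,110,400,290))):
    im,d=optics.get_image(n); x0,y0,x1,y1=s
    cv2.imwrite(f"pics/{n}1.png",cv2.resize(im[y0:y1,x0:x1,::-1],None,fx=2.5,fy=2.5,interpolation=cv2.INTER_CUBIC))
a=cv2.imread("pics/top1.png");b=cv2.imread("pics/side1.png");h=max(a.shape[0],b.shape[0])
f=lambda i:cv2.copyMakeBorder(i,0,h-i.shape[0],0,0,cv2.BORDER_CONSTANT)
cv2.imwrite("pics/both1.png",cv2.hconcat([f(a)[:, :370],f(b)[:, :430]]))
```

```text
(no output)
```

View pics/both1.png

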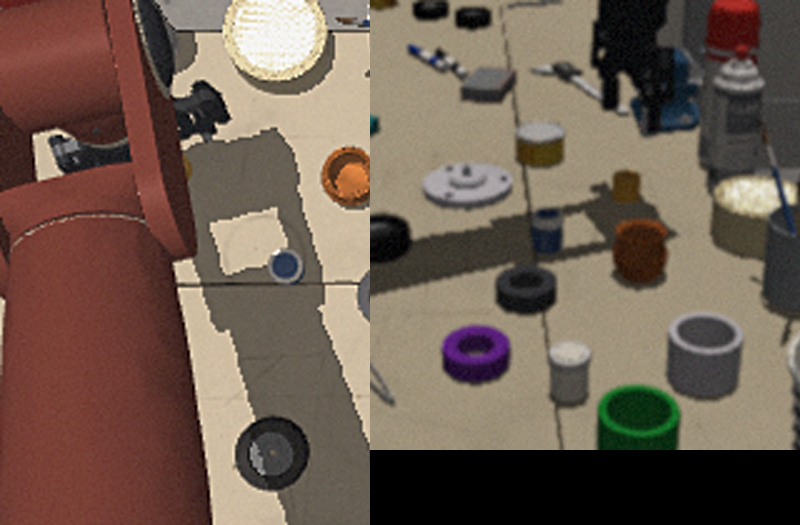

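The side view shows the open gripper (crop 630,90) above the core (crop 627,185), with nothing in the way. Descending.

```bash
python3 -m handwheel '[{"tx":0,"ty":-5,"tz":10,"roll":0},{"tx":0,"ty":0,"tz":20,"roll":0},{"tx":0,"ty":0,"tz":15,"roll":0},{"tx":0,"ty":0,"tz":0,"roll":0},{"tx":0,"ty":0,"tz":0,"roll":0},{"tx":0,"ty":0,"tz":0,"roll":0}]'; python3 go.py 612.1 228.1 3
```

```text
t: 3.45
tool_pos: [0.6097, 0.2278, 0.0366]
tool_rot: [-3.088, -0.578, -0.001]
contact_force: [0.1, -0.3, 0.6]
opening: 0.0851
grip_force: 0.0
t 3.45 tcp [609.7 227.8  36.6] tool d [ 2.4  0.6 33.6] yaw 21.2 q6 1.44 open 85.1 grip 0.0 F [ 0.1 -0.3  0.6] tilt [0. 0.]
```

```bash
python3 -m handwheel '[{"tx":2.4,"ty":0.6,"tz":8,"roll":0},{"tx":0,"ty":0,"tz":10,"roll":0},{"tx":0,"ty":0,"tz":10,"roll":0},{"tx":0,"ty":0,"tz":5,"roll":0},{"tx":0,"ty":0,"tz":0,"roll":0},{"tx":0,"ty":0,"tz":0,"roll":0}]'; python3 go.py 612.1 228.1 3;  python3 -m handwheel '[{"tx":0,"ty":0,"tz":0,"roll":0},{"tx":0,"ty":0,"tz":0,"roll":0},{"tx":0,"ty":0,"tz":0,"roll":0},{"tx":0,"ty":0,"tz":0,"roll":0},{"tx":0,"ty":0,"tz":0,"roll":0},{"tx":0,"ty":0,"tz":0,"roll":0},{"tx":0,"ty":0,"tz":0,"roll":0},{"tx":0,"ty":0,"tz":0,"roll":0}]' 20 50; python3 go.py 612.1 228.1 3
```

```text
t: 3.95
tool_pos: [0.6112, 0.2278, 0.0023]
tool_rot: [3.088, 0.578, -0.003]
contact_force: [0.2, -1.1, -0.1]
opening: 0.0849
grip_force: 0.0
t 3.95 tcp [611.2 227.8   2.3] tool d [ 0.9  0.  -0.7] yaw 21.2 q6 1.44 open 84.9 grip 0.0 F [ 0.2 -1.1 -0.1] tilt [-0.002 -0.   ]
t: 4.62
tool_pos: [0.6124, 0.2281, 0.0041]
tool_rot: [-3.088, -0.578, -0.002]
contact_force: [0.2, 0.1, 4.1]
opening: 0.0323
grip_force: 50.1
t 4.62 tcp [612.4 228.1   4.1] tool d [-0.3 -0.1  1.1] yaw 21.2 q6 1.44 open 32.3 grip 50.1 F [0.2 0.1 4.1] tilt [0.001 0.   ]
```

```bash
python3 -m handwheel '[{"tx":0,"ty":0,"tz":-5,"roll":0},{"tx":0,"ty":0,"tz":-15,"roll":0},{"tx":0,"ty":0,"tz":-25,"roll":0},{"tx":0,"ty":0,"tz":-25,"roll":0},{"tx":0,"ty":0,"tz":-15,"roll":0},{"tx":0,"ty":0,"tz":0,"roll":0}]'; python3 go.py 423.3 271.2 100
```

```text
t: 5.12
tool_pos: [0.6148, 0.2288, 0.0939]
tool_rot: [-3.088, -0.578, -0.014]
contact_force: [1.7, -0.3, 0.0]
opening: 0.0322
grip_force: 49.8
t 5.12 tcp [614.8 228.8  93.9] tool d [-163.2 -108.8   -7.6] yaw 21.2 q6 1.44 open 32.2 grip 49.8 F [ 1.7 -0.3  0. ] tilt [0.008 0.002]
```

```bash
python3 -m handwheel '[{"tx":-10,"ty":-7,"tz":0,"roll":0},{"tx":-24,"ty":-16,"tz":0,"roll":0},{"tx":-24,"ty":-16,"tz":0,"roll":0},{"tx":-24,"ty":-16,"tz":0,"roll":0},{"tx":-24,"ty":-16,"tz":0,"roll":0},{"tx":-24,"ty":-16,"tz":0,"roll":0},{"tx":-21,"ty":-14,"tz":0,"roll":0},{"tx":-12,"ty":-8,"tz":0,"roll":0},{"tx":0,"ty":0,"tz":0,"roll":0},{"tx":0,"ty":0,"tz":0,"roll":0},{"tx":0,"ty":0,"tz":0,"roll":0},{"tx":0,"ty":0,"tz":0,"roll":0}]'; python3 go.py 423.3 271.2 70
```

```text
t: 6.12
tool_pos: [0.4213, 0.2705, 0.0882]
tool_rot: [3.088, 0.576, 0.0]
contact_force: [-0.8, 0.6, -1.1]
opening: 0.0319
grip_force: 49.8
t 6.12 tcp [421.3 270.5  88.2] tool d [ 2.1  0.1 18.2] yaw 21.1 q6 1.62 open 31.9 grip 49.8 F [-0.8  0.6 -1.1] tilt [ 0. -0.]
```

```bash
python3 -m handwheel '[{"tx":2,"ty":0,"tz":10,"roll":0},{"tx":0,"ty":0,"tz":15,"roll":0},{"tx":0,"ty":0,"tz":10,"roll":0},{"tx":0,"ty":0,"tz":5,"roll":0},{"tx":0,"ty":0,"tz":0,"roll":0},{"tx":0,"ty":0,"tz":0,"roll":0},{"tx":0,"ty":0,"tz":0,"roll":0}]'; python3 go.py 423.3 271.2 24
python3 - <<'E'
from vis import *
im,d=optics.get_image("side"); cv2.imwrite("pics/s2.png",cv2.resize(im[130:230,200:330,::-1],None,fx=4,fy=4,interpolation=cv2.INTER_CUBIC))
im,d=optics.get_image("top"); cv2.imwrite("pics/t2.png",cv2.resize(im[180:280,110:210,::-1],None,fx=4,fy=4,interpolation=cv2.INTER_CUBIC))
cv2.imwrite("pics/b2.png",cv2.hconcat([cv2.imread("pics/s2.png"),cv2.imread("pics/t2.png")])[:, :800])
E
```

```text
t: 6.7
tool_pos: [0.4229, 0.2716, 0.0488]
tool_rot: [-3.088, -0.577, -0.001]
contact_force: [0.6, -0.5, -0.7]
opening: 0.0325
grip_force: 49.8
t 6.7 tcp [422.9 271.6  48.8] tool d [ 0.2  0.5 24.8] yaw 21.2 q6 1.62 open 32.5 grip 49.8 F [ 0.6 -0.5 -0.7] tilt [0.001 0.   ]
```

View pics/b2.png

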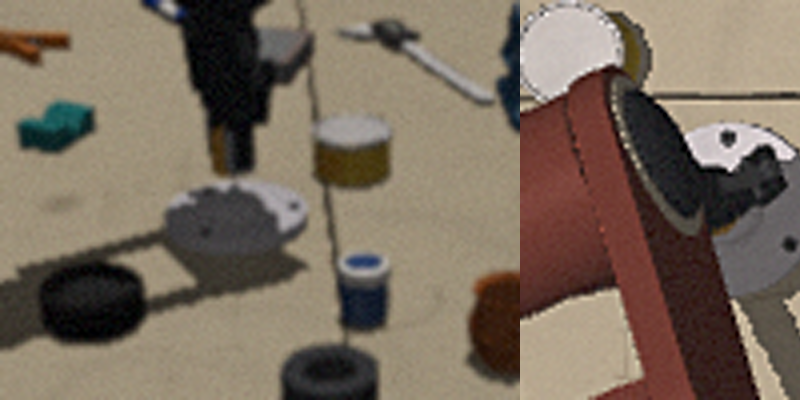

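The side crop shows the core's left edge at 212. With its 44 px width the centre is near 234, against a base centre of about 235, so it's aligned. Lowering.

```bash
python3 -m handwheel '[{"tx":0,"ty":0.4,"tz":4,"roll":0},{"tx":0,"ty":0,"tz":4,"roll":0},{"tx":0,"ty":0,"tz":4,"roll":0},{"tx":0,"ty":0,"tz":2,"roll":0},{"tx":0,"ty":0,"tz":0,"roll":0},{"tx":0,"ty":0,"tz":0,"roll":0}]'; python3 go.py 423.3 271.2 24
```

```text
t: 7.3
tool_pos: [0.4223, 0.2709, 0.0339]
tool_rot: [3.088, 0.578, -0.001]
contact_force: [0.7, 0.5, -1.4]
opening: 0.0324
grip_force: 49.8
t 7.3 tcp [422.3 270.9  33.9] tool d [1.1 0.1 9.9] yaw 21.2 q6 1.62 open 32.4 grip 49.8 F [ 0.7  0.5 -1.4] tilt [-0.001 -0.   ]
```

```bash
python3 -m handwheel '[{"tx":0.5,"ty":0,"tz":3,"roll":0},{"tx":0,"ty":0,"tz":3,"roll":0},{"tx":0,"ty":0,"tz":2,"roll":0},{"tx":0,"ty":0,"tz":1,"roll":0},{"tx":0,"ty":0,"tz":0,"roll":0},{"tx":0,"ty":0,"tz":0,"roll":0}]'; python3 go.py 423.3 271.2 24;python3 -m handwheel '[{"tx":0,"ty":0,"tz":1,"roll":0},{"tx":0,"ty":0,"tz":0,"roll":0},{"tx":0,"ty":0,"tz":0,"roll":0}]'; python3 go.py 423.3 271.2 24
```

```text
t: 7.8
tool_pos: [0.4229, 0.2712, 0.0252]
tool_rot: [3.088, 0.578, -0.0]
contact_force: [-0.8, 0.1, -0.7]
opening: 0.0321
grip_force: 49.8
t 7.8 tcp [422.9 271.2  25.2] tool d [0.4 0.2 1.2] yaw 21.2 q6 1.62 open 32.1 grip 49.8 F [-0.8  0.1 -0.7] tilt [-0. -0.]
t: 8.05
tool_pos: [0.423, 0.2712, 0.0244]
tool_rot: [-3.088, -0.578, -0.0]
contact_force: [-0.5, 0.1, -1.0]
opening: 0.0324
grip_force: 49.8
t 8.05 tcp [423.  271.2  24.4] tool d [0.3 0.1 0.4] yaw 21.2 q6 1.62 open 32.4 grip 49.8 F [-0.5  0.1 -1. ] tilt [0. 0.]
```

```bash
python3 -m handwheel '[{"tx":0,"ty":0,"tz":1,"roll":0},{"tx":0,"ty":0,"tz":0,"roll":0},{"tx":0,"ty":0,"tz":0,"roll":0}]'; python3 go.py 423.3 271.2 24
```

```text
t: 8.3
tool_pos: [0.4232, 0.2713, 0.0241]
tool_rot: [3.088, 0.578, 0.0]
contact_force: [-3.2, -1.9, 5.3]
opening: 0.0322
grip_force: 50.4
t 8.3 tcp [423.2 271.3  24.1] tool d [0.  0.2 0.1] yaw 21.2 q6 1.62 open 32.2 grip 50.4 F [-3.2 -1.9  5.3] tilt [ 0. -0.]
```

Contact came at the seated height. Releasing and retreating.

```bash
python3 -m handwheel '[{"tx":0,"ty":0,"tz":0,"roll":0},{"tx":0,"ty":0,"tz":0,"roll":0},{"tx":0,"ty":0,"tz":0,"roll":0},{"tx":0,"ty":0,"tz":0,"roll":0},{"tx":0,"ty":0,"tz":0,"roll":0},{"tx":0,"ty":0,"tz":0,"roll":0},{"tx":0,"ty":0,"tz":-10,"roll":0},{"tx":0,"ty":0,"tz":-25,"roll":0},{"tx":0,"ty":0,"tz":-35,"roll":0},{"tx":0,"ty":0,"tz":-35,"roll":0},{"tx":0,"ty":0,"tz":-20,"roll":0},{"tx":0,"ty":0,"tz":0,"roll":0}]' 85; python3 go.py 626.7 -126.6 140
```

```text
t: 9.3
tool_pos: [0.4265, 0.2729, 0.1557]
tool_rot: [-3.085, -0.577, -0.018]
contact_force: [1.5, 1.8, 1.7]
opening: 0.0848
grip_force: 0.0
t 9.3 tcp [426.5 272.9 155.7] tool d [ 42.1 444.8  15.9] yaw 21.2 q6 1.62 open 84.8 grip 0.0 F [1.5 1.8 1.7] tilt [0.011 0.005]
```

```bash
python3 -m handwheel '[{"tx":3.5,"ty":36,"tz":0,"roll":0},{"tx":3.5,"ty":36,"tz":0,"roll":0},{"tx":3.5,"ty":38,"tz":0,"roll":0},{"tx":3.5,"ty":38,"tz":0,"roll":0},{"tx":3.5,"ty":38,"tz":0,"roll":0},{"tx":3.5,"ty":38,"tz":0,"roll":0},{"tx":3.5,"ty":38,"tz":0,"roll":0},{"tx":3.5,"ty":38,"tz":0,"roll":0},{"tx":3.5,"ty":38,"tz":0,"roll":0},{"tx":3.5,"ty":38,"tz":0,"roll":0},{"tx":3.5,"ty":38,"tz":0,"roll":0},{"tx":3.5,"ty":30,"tz":0,"roll":0}]'; python3 -m handwheel '[{"tx":0,"ty":0,"tz":0,"roll":0},{"tx":0,"ty":0,"tz":0,"roll":0},{"tx":0,"ty":0,"tz":0,"roll":0}]';python3 go.py 626.7 -126.6 90
python3 - <<'E'
from vis import *
im,d=optics.get_image("top"); cv2.imwrite("pics/t3.png",cv2.resize(im[130:280,90:290,::-1],None,fx=3,fy=3,interpolation=cv2.INTER_CUBIC))
print("core",face("top",im,d,(162,232),.05,.008,test=lambda h:h[...,1]>110,R=20))
print("base",face("top",im,d,(162,232),.012,.006,test=grey))
E
```

```text
t: 10.3
tool_pos: [0.623, -0.1302, 0.1479]
tool_rot: [3.088, 0.575, -0.001]
contact_force: [-0.5, 1.0, 0.1]
opening: 0.0849
grip_force: 0.0
t: 10.55
tool_pos: [0.622, -0.1271, 0.1476]
tool_rot: [-3.087, -0.577, 0.002]
contact_force: [0.1, 0.0, 0.7]
opening: 0.085
grip_force: 0.0
t 10.55 tcp [ 622.  -127.1  147.6] tool d [ 4.6  1.3 57.6] yaw 21.2 q6 0.88 open 85.0 grip 0.0 F [0.1 0.  0.7] tilt [-0.001  0.001]
core [424.4 270.7  34.  424.3 270.8  32.2  33.8]
base [423.9 271.3 110.7 423.5 271.5 108.7 109.9]
```

Core seated and centred: (424.4, 270.7) against the base at (423.7, 271.4). Now the collar.

```bash
python3 -m handwheel '[{"tx":4.5,"ty":1.3,"tz":25,"roll":0},{"tx":0,"ty":0,"tz":35,"roll":0},{"tx":0,"ty":0,"tz":20,"roll":0},{"tx":0,"ty":0,"tz":8,"roll":0},{"tx":0,"ty":0,"tz":0,"roll":0},{"tx":0,"ty":0,"tz":0,"roll":0},{"tx":0,"ty":0,"tz":0,"roll":0}]';python3 go.py 626.7 -126.6 4
```

```text
t: 11.18
tool_pos: [0.6286, -0.1271, 0.0627]
tool_rot: [3.086, 0.578, 0.005]
contact_force: [0.3, -0.8, 1.3]
opening: 0.085
grip_force: 0.0
t 11.18 tcp [ 628.6 -127.1   62.7] tool d [-1.8 -1.3 58.7] yaw 21.2 q6 0.88 open 85.0 grip 0.0 F [ 0.3 -0.8  1.3] tilt [ 0.003 -0.001]
```

```bash
python3 -m handwheel '[{"tx":-1.6,"ty":-1,"tz":5,"roll":0},{"tx":0,"ty":0,"tz":10,"roll":0},{"tx":0,"ty":0,"tz":14,"roll":0},{"tx":0,"ty":0,"tz":14,"roll":0},{"tx":0,"ty":0,"tz":10,"roll":0},{"tx":0,"ty":0,"tz":5,"roll":0},{"tx":0,"ty":0,"tz":0,"roll":0},{"tx":0,"ty":0,"tz":0,"roll":0}]';python3 go.py 626.7 -126.6 4;  python3 -m handwheel '[{"tx":0,"ty":0,"tz":0,"roll":0},{"tx":0,"ty":0,"tz":0,"roll":0},{"tx":0,"ty":0,"tz":0,"roll":0},{"tx":0,"ty":0,"tz":0,"roll":0},{"tx":0,"ty":0,"tz":0,"roll":0},{"tx":0,"ty":0,"tz":0,"roll":0}]' 50 50; python3 go.py 626.7 -126.6 4
```

```text
t: 11.85
tool_pos: [0.625, -0.1267, 0.0015]
tool_rot: [-3.087, -0.577, 0.002]
contact_force: [0.8, 0.3, 1.0]
opening: 0.0851
grip_force: 0.0
t 11.85 tcp [ 625.  -126.7    1.5] tool d [ 1.6  0.5 -2.5] yaw 21.2 q6 0.88 open 85.1 grip 0.0 F [0.8 0.3 1. ] tilt [-0.001  0.   ]
t: 12.35
tool_pos: [0.6265, -0.1272, 0.0037]
tool_rot: [3.087, 0.577, 0.004]
contact_force: [1.0, -0.4, 5.0]
opening: 0.063
grip_force: 55.2
t 12.35 tcp [ 626.5 -127.2    3.7] tool d [ 0.4 -0.5 -0.3] yaw 21.2 q6 0.88 open 63.0 grip 55.2 F [ 1.  -0.4  5. ] tilt [ 0.002 -0.001]
```

```bash
python3 -m handwheel '[{"tx":0,"ty":0,"tz":-5,"roll":0},{"tx":0,"ty":0,"tz":-15,"roll":0},{"tx":0,"ty":0,"tz":-30,"roll":0},{"tx":0,"ty":0,"tz":-35,"roll":0},{"tx":0,"ty":0,"tz":-30,"roll":0},{"tx":0,"ty":0,"tz":-10,"roll":0},{"tx":0,"ty":0,"tz":0,"roll":0},{"tx":0,"ty":0,"tz":0,"roll":0}]'; python3 go.py 423.4 271.2 125
```

```text
t: 13.02
tool_pos: [0.6249, -0.1266, 0.1268]
tool_rot: [-3.088, -0.578, 0.001]
contact_force: [0.2, 0.8, -2.8]
opening: 0.0631
grip_force: 55.2
t 13.02 tcp [ 624.9 -126.6  126.8] tool d [ -44.1 -443.8    2. ] yaw 21.2 q6 0.88 open 63.1 grip 55.2 F [ 0.2  0.8 -2.8] tilt [-0.001  0.   ]
```

```bash
python3 -m handwheel '[{"tx":-1,"ty":-12,"tz":0,"roll":0},{"tx":-3,"ty":-28,"tz":0,"roll":0},{"tx":-4,"ty":-38,"tz":0,"roll":0},{"tx":-4,"ty":-40,"tz":0,"roll":0},{"tx":-4,"ty":-40,"tz":0,"roll":0},{"tx":-4,"ty":-40,"tz":0,"roll":0},{"tx":-4,"ty":-40,"tz":0,"roll":0},{"tx":-4,"ty":-40,"tz":0,"roll":0},{"tx":-4,"ty":-40,"tz":0,"roll":0},{"tx":-4,"ty":-40,"tz":0,"roll":0},{"tx":-4,"ty":-40,"tz":0,"roll":0},{"tx":-2,"ty":-28,"tz":0,"roll":0}]';python3 -m handwheel '[{"tx":-1,"ty":-12,"tz":0,"roll":0},{"tx":0,"ty":-3,"tz":0,"roll":0},{"tx":0,"ty":0,"tz":0,"roll":0},{"tx":0,"ty":0,"tz":0,"roll":0},{"tx":0,"ty":0,"tz":0,"roll":0}]'; python3 go.py 423.4 271.2 75
```

```text
t: 14.02
tool_pos: [0.4278, 0.2571, 0.124]
tool_rot: [3.087, 0.58, -0.009]
contact_force: [1.5, -0.1, -0.7]
opening: 0.063
grip_force: 55.3
t: 14.43
tool_pos: [0.4264, 0.2676, 0.1268]
tool_rot: [3.088, 0.575, -0.001]
contact_force: [0.3, -0.1, -1.2]
opening: 0.0628
grip_force: 55.3
t 14.43 tcp [426.4 267.6 126.8] tool d [-1.4 -4.4 51.8] yaw 21.1 q6 1.62 open 62.8 grip 55.3 F [ 0.3 -0.1 -1.2] tilt [-0.001 -0.001]
```

```bash
python3 -m handwheel '[{"tx":-1.4,"ty":-4.4,"tz":15,"roll":0},{"tx":0,"ty":0,"tz":25,"roll":0},{"tx":0,"ty":0,"tz":10,"roll":0},{"tx":0,"ty":0,"tz":0,"roll":0},{"tx":0,"ty":0,"tz":0,"roll":0},{"tx":0,"ty":0,"tz":0,"roll":0},{"tx":0,"ty":0,"tz":0,"roll":0}]'; python3 go.py 423.4 271.2 30
```

```text
t: 15.02
tool_pos: [0.4242, 0.2727, 0.0788]
tool_rot: [-3.088, -0.577, -0.004]
contact_force: [0.5, 0.1, -1.6]
opening: 0.0631
grip_force: 55.4
t 15.02 tcp [424.2 272.7  78.8] tool d [-1.4  1.1 48.8] yaw 21.2 q6 1.63 open 63.1 grip 55.4 F [ 0.5  0.1 -1.6] tilt [0.002 0.001]
```

```bash
python3 -m handwheel '[{"tx":-1,"ty":1.1,"tz":8,"roll":0},{"tx":0,"ty":0,"tz":10,"roll":0},{"tx":0,"ty":0,"tz":10,"roll":0},{"tx":0,"ty":0,"tz":10,"roll":0},{"tx":0,"ty":0,"tz":7,"roll":0},{"tx":0,"ty":0,"tz":0,"roll":0},{"tx":0,"ty":0,"tz":0,"roll":0},{"tx":0,"ty":0,"tz":0,"roll":0}]'; python3 go.py 423.4 271.2 15.7
```

```text
t: 15.68
tool_pos: [0.4227, 0.2712, 0.0324]
tool_rot: [-3.088, -0.578, -0.0]
contact_force: [-0.8, -0.2, -1.7]
opening: 0.063
grip_force: 55.4
t 15.68 tcp [422.7 271.2  32.4] tool d [ 0.7  0.2 16.7] yaw 21.2 q6 1.62 open 63.0 grip 55.4 F [-0.8 -0.2 -1.7] tilt [0. 0.]
```

```bash
python3 -m handwheel '[{"tx":0.7,"ty":0.2,"tz":4,"roll":0},{"tx":0,"ty":0,"tz":4,"roll":0},{"tx":0,"ty":0,"tz":3,"roll":0},{"tx":0,"ty":0,"tz":0,"roll":0},{"tx":0,"ty":0,"tz":0,"roll":0}]'; python3 go.py 423.4 271.2 15.7;python3 -m handwheel '[{"tx":0,"ty":0,"tz":2,"roll":0},{"tx":0,"ty":0,"tz":1.5,"roll":0},{"tx":0,"ty":0,"tz":0,"roll":0},{"tx":0,"ty":0,"tz":0,"roll":0}]'; python3 go.py 423.4 271.2 15.7
```

```text
t: 16.1
tool_pos: [0.423, 0.271, 0.021]
tool_rot: [3.088, 0.577, -0.001]
contact_force: [0.1, -0.6, -2.4]
opening: 0.063
grip_force: 55.4
t 16.1 tcp [423. 271.  21.] tool d [ 0.5 -0.1  5.3] yaw 21.2 q6 1.62 open 63.0 grip 55.4 F [ 0.1 -0.6 -2.4] tilt [-0.001 -0.   ]
t: 16.43
tool_pos: [0.4231, 0.2711, 0.0177]
tool_rot: [3.088, 0.578, -0.0]
contact_force: [-0.1, -0.4, -2.5]
opening: 0.0634
grip_force: 55.4
t 16.43 tcp [423.1 271.1  17.7] tool d [ 0.3 -0.   2. ] yaw 21.2 q6 1.62 open 63.4 grip 55.4 F [-0.1 -0.4 -2.5] tilt [-0. -0.]
```

```bash
python3 -m handwheel '[{"tx":0,"ty":0,"tz":1.5,"roll":0},{"tx":0,"ty":0,"tz":0,"roll":0},{"tx":0,"ty":0,"tz":0,"roll":0}]'; python3 go.py 423.4 271.2 15.7;python3 -m handwheel '[{"tx":0,"ty":0,"tz":1,"roll":0},{"tx":0,"ty":0,"tz":0,"roll":0},{"tx":0,"ty":0,"tz":0,"roll":0}]'; python3 go.py 423.4 271.2 15.7
```

```text
t: 16.68
tool_pos: [0.4232, 0.2711, 0.0162]
tool_rot: [3.088, 0.578, -0.0]
contact_force: [0.2, -0.8, -1.0]
opening: 0.0628
grip_force: 55.4
t 16.68 tcp [423.2 271.1  16.2] tool d [ 0.3 -0.   0.5] yaw 21.2 q6 1.62 open 62.8 grip 55.4 F [ 0.2 -0.8 -1. ] tilt [-0. -0.]
t: 16.93
tool_pos: [0.4234, 0.2712, 0.0157]
tool_rot: [-3.088, -0.578, -0.0]
contact_force: [-1.5, -0.3, 2.5]
opening: 0.0632
grip_force: 55.5
t 16.93 tcp [423.4 271.2  15.7] tool d [-0.  0.  0.] yaw 21.2 q6 1.62 open 63.2 grip 55.5 F [-1.5 -0.3  2.5] tilt [0. 0.]
```

```bash
python3 -m handwheel '[{"tx":0,"ty":0,"tz":0,"roll":0},{"tx":0,"ty":0,"tz":0,"roll":0},{"tx":0,"ty":0,"tz":0,"roll":0},{"tx":0,"ty":0,"tz":0,"roll":0},{"tx":0,"ty":0,"tz":0,"roll":0},{"tx":0,"ty":0,"tz":0,"roll":0},{"tx":0,"ty":0,"tz":-10,"roll":0},{"tx":0,"ty":0,"tz":-25,"roll":0},{"tx":0,"ty":0,"tz":-35,"roll":0},{"tx":0,"ty":0,"tz":-35,"roll":0},{"tx":0,"ty":0,"tz":-25,"roll":0},{"tx":0,"ty":0,"tz":0,"roll":0}]' 85; python3 go.py 417.2 -270.6 140
```

```text
t: 17.93
tool_pos: [0.4271, 0.2729, 0.1535]
tool_rot: [-3.085, -0.577, -0.02]
contact_force: [1.3, 0.8, 0.7]
opening: 0.0847
grip_force: 0.0
t 17.93 tcp [427.1 272.9 153.5] tool d [-205.9  503.2   10.4] yaw 21.2 q6 1.62 open 84.7 grip 0.0 F [1.3 0.8 0.7] tilt [0.012 0.005]
```

```bash
python3 -m handwheel '[{"tx":-14,"ty":34,"tz":0,"roll":0},{"tx":-14,"ty":34,"tz":0,"roll":0},{"tx":-14,"ty":34,"tz":0,"roll":0},{"tx":-14,"ty":34,"tz":0,"roll":0},{"tx":-14,"ty":34,"tz":0,"roll":0},{"tx":-14,"ty":34,"tz":0,"roll":0},{"tx":-14,"ty":34,"tz":0,"roll":0},{"tx":-14,"ty":34,"tz":0,"roll":0},{"tx":-14,"ty":34,"tz":0,"roll":0},{"tx":-14,"ty":34,"tz":0,"roll":0},{"tx":-14,"ty":34,"tz":0,"roll":0},{"tx":-14,"ty":34,"tz":0,"roll":0}]'; python3 -m handwheel '[{"tx":-14,"ty":34,"tz":0,"roll":0},{"tx":-14,"ty":34,"tz":0,"roll":0},{"tx":-10,"ty":25,"tz":0,"roll":0},{"tx":0,"ty":0,"tz":0,"roll":0},{"tx":0,"ty":0,"tz":0,"roll":0},{"tx":0,"ty":0,"tz":0,"roll":0}]';python3 go.py 417.2 -270.6 80
python3 - <<'E'
from vis import *
im,d=optics.get_image("top"); cv2.imwrite("pics/t4.png",im[:,:,::-1])
print("core",face("top",im,d,(162,232),.05,.008,test=lambda h:h[...,1]>110,R=20))
print("collar",face("top",im,d,(161,230),.058,.006))
print("base",face("top",im,d,(162,232),.012,.006,test=grey))
E
```

```text
t: 18.93
tool_pos: [0.4134, -0.1718, 0.1455]
tool_rot: [3.088, 0.577, 0.001]
contact_force: [1.1, 0.8, -1.2]
opening: 0.0853
grip_force: 0.0
t: 19.43
tool_pos: [0.412, -0.2698, 0.145]
tool_rot: [-3.087, -0.577, 0.001]
contact_force: [-0.4, 1.0, 0.4]
opening: 0.085
grip_force: 0.0
t 19.43 tcp [ 412.  -269.8  145. ] tool d [ 4.6  2.7 65. ] yaw 21.2 q6 0.47 open 85.0 grip 0.0 F [-0.4  1.   0.4] tilt [-0.001  0.001]
core [424.4 270.7  34.2 424.3 270.7  32.4  33.8]
collar [423.8 270.7  64.3 423.7 271.   62.9  63.8]
base [423.8 271.5 110.5 423.5 271.6 108.8 109.8]
```

```bash
python3 -m handwheel '[{"tx":4.6,"ty":2.7,"tz":25,"roll":0},{"tx":0,"ty":0,"tz":35,"roll":0},{"tx":0,"ty":0,"tz":25,"roll":0},{"tx":0,"ty":0,"tz":0,"roll":0},{"tx":0,"ty":0,"tz":0,"roll":0},{"tx":0,"ty":0,"tz":0,"roll":0},{"tx":0,"ty":0,"tz":0,"roll":0}]';python3 go.py 417.2 -270.6 16
```

```text
t: 20.07
tool_pos: [0.419, -0.2721, 0.0628]
tool_rot: [3.084, 0.578, 0.004]
contact_force: [0.6, -0.5, -0.3]
opening: 0.0847
grip_force: 0.0
t 20.07 tcp [ 419.  -272.1   62.8] tool d [-1.2 -2.2 46.8] yaw 21.2 q6 0.48 open 84.7 grip 0.0 F [ 0.6 -0.5 -0.3] tilt [ 0.003 -0.003]
```

```bash
python3 -m handwheel '[{"tx":-1,"ty":-1.5,"tz":8,"roll":0},{"tx":0,"ty":0,"tz":14,"roll":0},{"tx":0,"ty":0,"tz":14,"roll":0},{"tx":0,"ty":0,"tz":6,"roll":0},{"tx":0,"ty":0,"tz":0,"roll":0},{"tx":0,"ty":0,"tz":0,"roll":0},{"tx":0,"ty":0,"tz":0,"roll":0}]';python3 go.py 417.2 -270.6 16
```

```text
t: 20.65
tool_pos: [0.4166, -0.2708, 0.0193]
tool_rot: [3.087, 0.577, 0.002]
contact_force: [0.8, 0.3, 0.4]
opening: 0.0849
grip_force: 0.0
t 20.65 tcp [ 416.6 -270.8   19.3] tool d [ 0.7 -0.   3.3] yaw 21.2 q6 0.47 open 84.9 grip 0.0 F [0.8 0.3 0.4] tilt [ 0.001 -0.001]
```

```bash
python3 -m handwheel '[{"tx":0.4,"ty":0,"tz":2,"roll":0},{"tx":0,"ty":0,"tz":0,"roll":0},{"tx":0,"ty":0,"tz":0,"roll":0},{"tx":0,"ty":0,"tz":0,"roll":0},{"tx":0,"ty":0,"tz":0,"roll":0},{"tx":0,"ty":0,"tz":0,"roll":0},{"tx":0,"ty":0,"tz":0,"roll":0},{"tx":0,"ty":0,"tz":0,"roll":0},{"tx":0,"ty":0,"tz":0,"roll":0},{"tx":0,"ty":0,"tz":0,"roll":0}]' 12 60;python3 go.py 417.2 -270.6 16
```

```text
t: 21.48
tool_pos: [0.4168, -0.2706, 0.0169]
tool_rot: [3.087, 0.577, 0.001]
contact_force: [0.7, -0.1, 4.8]
opening: 0.0216
grip_force: 59.3
t 21.48 tcp [ 416.8 -270.6   16.9] tool d [0.3 0.2 0.9] yaw 21.2 q6 0.48 open 21.6 grip 59.3 F [ 0.7 -0.1  4.8] tilt [ 0.001 -0.001]
```

```bash
python3 -m handwheel '[{"tx":0,"ty":0,"tz":-4,"roll":0},{"tx":0,"ty":0,"tz":-10,"roll":0},{"tx":0,"ty":0,"tz":-25,"roll":0},{"tx":0,"ty":0,"tz":-30,"roll":0},{"tx":0,"ty":0,"tz":-30,"roll":0},{"tx":0,"ty":0,"tz":-15,"roll":0},{"tx":0,"ty":0,"tz":0,"roll":0},{"tx":0,"ty":0,"tz":0,"roll":0},{"tx":0,"ty":0,"tz":0,"roll":0}]'; python3 go.py 423.6 271.2 135
python3 - <<'E'
from vis import *
im,d=optics.get_image("side"); cv2.imwrite("pics/s5.png",cv2.resize(im[160:360,180:340,::-1],None,fx=2.8,fy=2.8,interpolation=cv2.INTER_CUBIC))
E
```

```text
t: 22.23
tool_pos: [0.4153, -0.2692, 0.1285]
tool_rot: [-3.085, -0.577, 0.003]
contact_force: [-0.0, -0.0, -2.3]
opening: 0.0219
grip_force: 58.9
t 22.23 tcp [ 415.3 -269.2  128.5] tool d [ 203.  -500.9   -5.4] yaw 21.2 q6 0.48 open 21.9 grip 58.9 F [-0.  -0.  -2.3] tilt [-0.002  0.002]
```

View pics/s5.png

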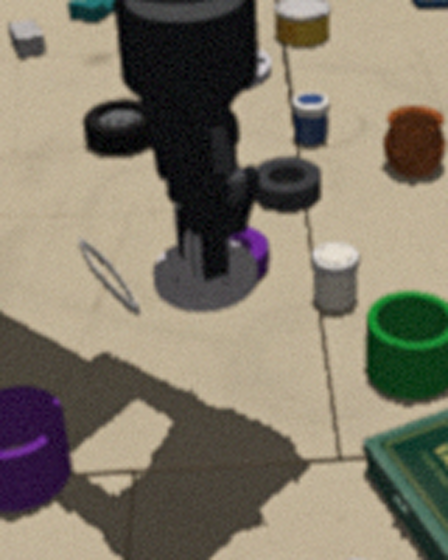

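The cover is held level by the spout (disc at crop 207,275). Carrying it over.

```bash
python3 -m handwheel '[{"tx":4,"ty":-10,"tz":0,"roll":0},{"tx":10,"ty":-25,"tz":0,"roll":0},{"tx":14,"ty":-35,"tz":0,"roll":0},{"tx":14,"ty":-35,"tz":0,"roll":0},{"tx":14,"ty":-35,"tz":0,"roll":0},{"tx":14,"ty":-35,"tz":0,"roll":0},{"tx":14,"ty":-35,"tz":0,"roll":0},{"tx":14,"ty":-35,"tz":0,"roll":0},{"tx":14,"ty":-35,"tz":0,"roll":0},{"tx":14,"ty":-35,"tz":0,"roll":0},{"tx":14,"ty":-35,"tz":0,"roll":0},{"tx":14,"ty":-35,"tz":0,"roll":0}]';python3 -m handwheel '[{"tx":14,"ty":-35,"tz":0,"roll":0},{"tx":14,"ty":-35,"tz":0,"roll":0},{"tx":10,"ty":-25,"tz":0,"roll":0},{"tx":6,"ty":-14,"tz":0,"roll":0},{"tx":2,"ty":-3,"tz":0,"roll":0},{"tx":0,"ty":0,"tz":0,"roll":0},{"tx":0,"ty":0,"tz":0,"roll":0},{"tx":0,"ty":0,"tz":0,"roll":0}]'; python3 go.py 423.4 271.2 90
```

```text
t: 23.28
tool_pos: [0.419, 0.1467, 0.1289]
tool_rot: [-3.088, -0.578, 0.004]
contact_force: [1.6, -0.3, -1.5]
opening: 0.0217
grip_force: 59.1
t: 23.95
tool_pos: [0.4228, 0.2645, 0.1296]
tool_rot: [3.088, 0.576, -0.002]
contact_force: [-0.2, 0.0, -1.9]
opening: 0.022
grip_force: 59.1
t 23.95 tcp [422.8 264.5 129.6] tool d [ 3.  -6.  39.6] yaw 21.1 q6 1.61 open 22.0 grip 59.1 F [-0.2  0.  -1.9] tilt [-0.001 -0.001]
```

```bash
python3 -m handwheel '[{"tx":2.8,"ty":-6,"tz":10,"roll":0},{"tx":0,"ty":0,"tz":18,"roll":0},{"tx":0,"ty":0,"tz":10,"roll":0},{"tx":0,"ty":0,"tz":0,"roll":0},{"tx":0,"ty":0,"tz":0,"roll":0},{"tx":0,"ty":0,"tz":0,"roll":0},{"tx":0,"ty":0,"tz":0,"roll":0}]'; python3 go.py 423.2 271.1 69
```

```text
t: 24.53
tool_pos: [0.4244, 0.2723, 0.0932]
tool_rot: [-3.088, -0.577, -0.003]
contact_force: [0.9, -0.4, -1.5]
opening: 0.0221
grip_force: 59.2
t 24.53 tcp [424.4 272.3  93.2] tool d [-1.6  0.7 24.2] yaw 21.2 q6 1.62 open 22.1 grip 59.2 F [ 0.9 -0.4 -1.5] tilt [0.002 0.001]
```

```bash
python3 -m handwheel '[{"tx":-1,"ty":0.5,"tz":5,"roll":0},{"tx":0,"ty":0,"tz":5,"roll":0},{"tx":0,"ty":0,"tz":3,"roll":0},{"tx":0,"ty":0,"tz":0,"roll":0},{"tx":0,"ty":0,"tz":0,"roll":0},{"tx":0,"ty":0,"tz":0,"roll":0}]'; python3 go.py 423.2 271.1 69
python3 - <<'E'
from vis import *
im,d=optics.get_image("side"); cv2.imwrite("pics/s6.png",cv2.resize(im[110:220,210:310,::-1],None,fx=5,fy=5,interpolation=cv2.INTER_CUBIC))
E
```

```text
t: 25.03
tool_pos: [0.423, 0.2714, 0.0793]
tool_rot: [-3.088, -0.578, 0.0]
contact_force: [0.5, 0.4, -1.3]
opening: 0.0218
grip_force: 59.2
t 25.03 tcp [423.  271.4  79.3] tool d [ 0.1  0.3 10.3] yaw 21.2 q6 1.62 open 21.8 grip 59.2 F [ 0.5  0.4 -1.3] tilt [-0.  0.]
```

View pics/s6.png

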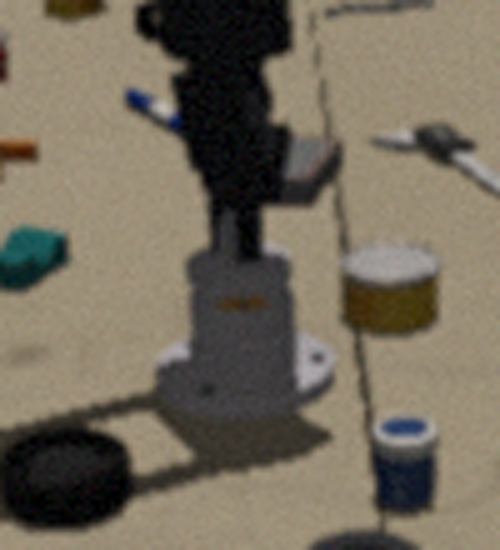

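The cover disc (crop columns 188–290) sits above the collar (191–296), perhaps 1–2 mm towards -x, which the bevel tolerates. I'll nudge +0.8 mm and lower it while watching force.

```bash
python3 -m handwheel '[{"tx":0.8,"ty":0.4,"tz":3,"roll":0},{"tx":0,"ty":0,"tz":2,"roll":0},{"tx":0,"ty":0,"tz":0,"roll":0},{"tx":0,"ty":0,"tz":0,"roll":0},{"tx":0,"ty":0,"tz":0,"roll":0}]'; python3 go.py 423.2 271.1 69; python3 -m handwheel '[{"tx":0,"ty":0,"tz":2,"roll":0},{"tx":0,"ty":0,"tz":0,"roll":0},{"tx":0,"ty":0,"tz":0,"roll":0},{"tx":0,"ty":0,"tz":0,"roll":0}]'; python3 go.py 423.2 271.1 69
```

```text
t: 25.5
tool_pos: [0.4238, 0.2712, 0.0743]
tool_rot: [-3.088, -0.578, 0.0]
contact_force: [0.1, 0.5, -1.9]
opening: 0.0221
grip_force: 59.2
t 25.5 tcp [423.8 271.2  74.3] tool d [-0.6 -0.1  5.3] yaw 21.2 q6 1.62 open 22.1 grip 59.2 F [ 0.1  0.5 -1.9] tilt [-0.  0.]
t: 25.83
tool_pos: [0.4238, 0.2712, 0.0723]
tool_rot: [3.088, 0.578, -0.0]
contact_force: [-0.1, -0.5, -1.4]
opening: 0.0219
grip_force: 59.2
t 25.83 tcp [423.8 271.2  72.3] tool d [-0.6 -0.1  3.3] yaw 21.2 q6 1.62 open 21.9 grip 59.2 F [-0.1 -0.5 -1.4] tilt [-0. -0.]
```

```bash
python3 -m handwheel '[{"tx":0,"ty":0,"tz":2,"roll":0},{"tx":0,"ty":0,"tz":0,"roll":0},{"tx":0,"ty":0,"tz":0,"roll":0}]'; python3 go.py 423.2 271.1 69; python3 -m handwheel '[{"tx":0,"ty":0,"tz":1.5,"roll":0},{"tx":0,"ty":0,"tz":0,"roll":0},{"tx":0,"ty":0,"tz":0,"roll":0},{"tx":0,"ty":0,"tz":0,"roll":0}]'; python3 go.py 423.2 271.1 69
```

```text
t: 26.08
tool_pos: [0.4237, 0.2712, 0.0701]
tool_rot: [3.088, 0.577, -0.001]
contact_force: [-0.1, 0.6, -1.0]
opening: 0.022
grip_force: 59.2
t 26.08 tcp [423.7 271.2  70.1] tool d [-0.5 -0.1  1.1] yaw 21.2 q6 1.62 open 22.0 grip 59.2 F [-0.1  0.6 -1. ] tilt [-0. -0.]
t: 26.42
tool_pos: [0.424, 0.2713, 0.0689]
tool_rot: [-3.088, -0.578, -0.001]
contact_force: [0.3, -0.7, -1.0]
opening: 0.0218
grip_force: 59.2
t 26.42 tcp [424.  271.3  68.9] tool d [-0.8 -0.1 -0.1] yaw 21.2 q6 1.62 open 21.8 grip 59.2 F [ 0.3 -0.7 -1. ] tilt [0. 0.]
```

```bash
python3 -m handwheel '[{"tx":0,"ty":0,"tz":0.7,"roll":0},{"tx":0,"ty":0,"tz":0,"roll":0},{"tx":0,"ty":0,"tz":0,"roll":0}]'; python3 go.py 423.2 271.1 69
```

```text
t: 26.67
tool_pos: [0.424, 0.2713, 0.0689]
tool_rot: [-3.088, -0.578, -0.0]
contact_force: [-2.3, -1.0, 5.0]
opening: 0.0222
grip_force: 59.8
t 26.67 tcp [424.  271.3  68.9] tool d [-0.8 -0.1 -0.1] yaw 21.2 q6 1.62 open 22.2 grip 59.8 F [-2.3 -1.   5. ] tilt [0. 0.]
```

Seated at 68.9 with contact. Releasing, then over to the weight.

```bash
python3 -m handwheel '[{"tx":0,"ty":0,"tz":0,"roll":0},{"tx":0,"ty":0,"tz":0,"roll":0},{"tx":0,"ty":0,"tz":0,"roll":0},{"tx":0,"ty":0,"tz":0,"roll":0},{"tx":0,"ty":0,"tz":0,"roll":0},{"tx":0,"ty":0,"tz":0,"roll":0},{"tx":0,"ty":0,"tz":-10,"roll":0},{"tx":0,"ty":0,"tz":-25,"roll":0},{"tx":0,"ty":0,"tz":-30,"roll":0},{"tx":0,"ty":0,"tz":-20,"roll":0},{"tx":0,"ty":0,"tz":0,"roll":0},{"tx":0,"ty":0,"tz":0,"roll":0}]' 85; python3 go.py 480.2 14.1 140
```

```text
t: 27.67
tool_pos: [0.425, 0.2717, 0.1554]
tool_rot: [-3.087, -0.577, -0.007]
contact_force: [0.6, 0.6, -0.6]
opening: 0.0852
grip_force: 0.0
t 27.67 tcp [425.  271.7 155.4] tool d [-41.7 260.2  15.2] yaw 21.2 q6 1.62 open 85.2 grip 0.0 F [ 0.6  0.6 -0.6] tilt [0.004 0.002]
```

```bash
python3 -m handwheel '[{"tx":-5,"ty":30,"tz":0,"roll":0},{"tx":-6,"ty":37,"tz":0,"roll":0},{"tx":-6,"ty":37,"tz":0,"roll":0},{"tx":-6,"ty":37,"tz":0,"roll":0},{"tx":-6,"ty":37,"tz":0,"roll":0},{"tx":-6,"ty":37,"tz":0,"roll":0},{"tx":-5,"ty":30,"tz":0,"roll":0},{"tx":-2,"ty":15,"tz":0,"roll":0},{"tx":0,"ty":0,"tz":0,"roll":0},{"tx":0,"ty":0,"tz":0,"roll":0},{"tx":0,"ty":0,"tz":0,"roll":0},{"tx":0,"ty":0,"tz":0,"roll":0}]'; python3 go.py 480.2 14.1 60
python3 - <<'E'
from vis import *
im,d=optics.get_image("top"); cv2.imwrite("pics/t7.png",im[:,:,::-1])
print("cover",face("top",im,d,(161,230),.068,.006,test=grey)); print("base",face("top",im,d,(162,232),.012,.006,test=grey))
W=heights("top",d); m=(abs(W[...,0]-.4237)<.028)&(abs(W[...,1]-.271)<.028); h=W[...,2][m]; print(np.round(np.percentile(h,[5,25,50,75,95])*1000))
E
```

```text
t: 28.67
tool_pos: [0.478, 0.0147, 0.1524]
tool_rot: [-3.087, -0.58, 0.002]
contact_force: [-0.3, -0.0, -0.0]
opening: 0.0847
grip_force: 0.0
t 28.67 tcp [478.   14.7 152.4] tool d [ 1.9  1.4 92.4] yaw 21.3 q6 1.07 open 84.7 grip 0.0 F [-0.3 -0.  -0. ] tilt [-0.001  0.   ]
cover [424.5 271.2  64.5 423.9 271.1  62.8  64.3]
base [423.8 271.5 110.5 423.5 271.6 108.7 109.9]
[19. 67. 68. 70. 93.]
```

```bash
python3 -m handwheel '[{"tx":1.9,"ty":1.4,"tz":25,"roll":0},{"tx":0,"ty":0,"tz":40,"roll":0},{"tx":0,"ty":0,"tz":30,"roll":0},{"tx":0,"ty":0,"tz":15,"roll":0},{"tx":0,"ty":0,"tz":0,"roll":0},{"tx":0,"ty":0,"tz":0,"roll":0},{"tx":0,"ty":0,"tz":0,"roll":0},{"tx":0,"ty":0,"tz":0,"roll":0}]'; python3 go.py 480.2 14.1 -4
```

```text
t: 29.38
tool_pos: [0.4826, 0.0131, 0.0453]
tool_rot: [3.087, 0.578, 0.006]
contact_force: [-0.7, -0.1, 0.4]
opening: 0.0853
grip_force: 0.0
t 29.38 tcp [482.6  13.1  45.3] tool d [-2.1 -1.9 49.3] yaw 21.2 q6 1.07 open 85.3 grip 0.0 F [-0.7 -0.1  0.4] tilt [ 0.004 -0.   ]
```

```bash
python3 -m handwheel '[{"tx":-1.8,"ty":-1.7,"tz":8,"roll":0},{"tx":0,"ty":0,"tz":12,"roll":0},{"tx":0,"ty":0,"tz":14,"roll":0},{"tx":0,"ty":0,"tz":6,"roll":0},{"tx":0,"ty":0,"tz":4,"roll":0},{"tx":0,"ty":0,"tz":0,"roll":0},{"tx":0,"ty":0,"tz":0,"roll":0},{"tx":0,"ty":0,"tz":0,"roll":0}]'; python3 go.py 480.2 14.1 -4
```

```text
t: 30.05
tool_pos: [0.4793, 0.0139, -0.0001]
tool_rot: [3.088, 0.577, 0.002]
contact_force: [-0.0, -0.5, 0.8]
opening: 0.085
grip_force: 0.0
t 30.05 tcp [ 4.793e+02  1.390e+01 -1.000e-01] tool d [0.9 0.1 3.9] yaw 21.2 q6 1.07 open 85.0 grip 0.0 F [-0.  -0.5  0.8] tilt [ 0.001 -0.   ]
```

```bash
python3 -m handwheel '[{"tx":0.5,"ty":0,"tz":2,"roll":0},{"tx":0,"ty":0,"tz":1.5,"roll":0},{"tx":0,"ty":0,"tz":0,"roll":0},{"tx":0,"ty":0,"tz":0,"roll":0}]'; python3 go.py 480.2 14.1 -4; python3 -m handwheel '[{"tx":0,"ty":0,"tz":0,"roll":0},{"tx":0,"ty":0,"tz":0,"roll":0},{"tx":0,"ty":0,"tz":0,"roll":0},{"tx":0,"ty":0,"tz":0,"roll":0},{"tx":0,"ty":0,"tz":0,"roll":0},{"tx":0,"ty":0,"tz":0,"roll":0},{"tx":0,"ty":0,"tz":0,"roll":0}]' 48 80; python3 go.py 480.2 14.1 -4
```

```text
t: 30.38
tool_pos: [0.4791, 0.0141, -0.0044]
tool_rot: [-3.088, -0.577, 0.0]
contact_force: [0.7, -0.6, 0.5]
opening: 0.085
grip_force: 0.0
t 30.38 tcp [479.1  14.1  -4.4] tool d [ 1.   0.4 -0.4] yaw 21.2 q6 1.08 open 85.0 grip 0.0 F [ 0.7 -0.6  0.5] tilt [-0.  0.]
t: 30.97
tool_pos: [0.4797, 0.014, -0.0037]
tool_rot: [3.088, 0.577, 0.002]
contact_force: [-0.2, -1.1, 5.4]
opening: 0.0559
grip_force: 86.7
t 30.97 tcp [479.7  14.   -3.7] tool d [0.5 0.1 0.3] yaw 21.2 q6 1.08 open 55.9 grip 86.7 F [-0.2 -1.1  5.4] tilt [ 0.001 -0.   ]
```

Opening 55.9 is less than expected for 62 mm, so I'll look before lifting.

Run:
```python
from vis import *
im,d=optics.get_image("side"); a=cv2.resize(im[130:270,225:345,::-1],None,fx=4,fy=4,interpolation=cv2.INTER_CUBIC)
im,d=optics.get_image("top"); b=cv2.resize(im[150:260,220:300,::-1],None,fx=4,fy=4,interpolation=cv2.INTER_CUBIC)
b=cv2.copyMakeBorder(b,0,a.shape[0]-b.shape[0],0,0,cv2.BORDER_CONSTANT); cv2.imwrite("pics/b8.png",cv2.hconcat([a,b]))
```

```text
(no output)
```

View pics/b8.png

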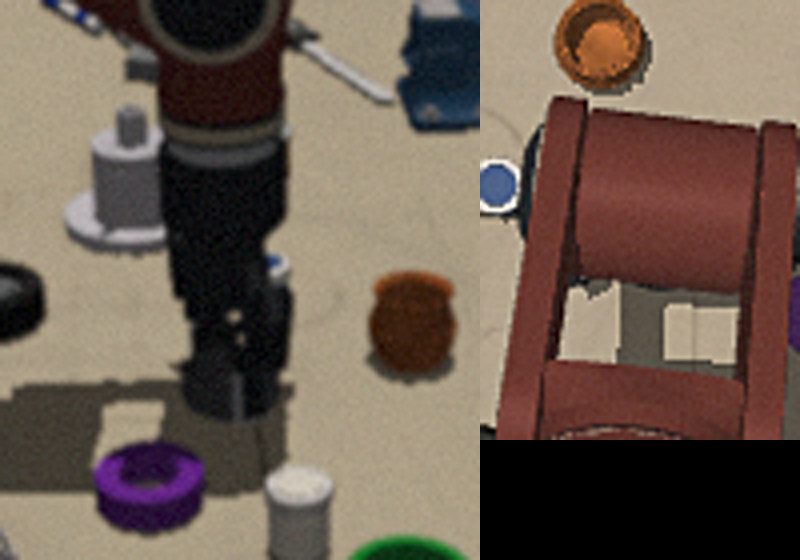

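The ring is flat (crop 182–278) between the fingers, but the pads only catch its upper part. I'll reopen and go slightly lower for a better hold.

```bash
python3 -m handwheel '[{"tx":0,"ty":0,"tz":0,"roll":0},{"tx":0,"ty":0,"tz":0,"roll":0},{"tx":0,"ty":0,"tz":0,"roll":0},{"tx":0,"ty":0,"tz":0,"roll":0},{"tx":0.3,"ty":0,"tz":1.5,"roll":0},{"tx":0,"ty":0,"tz":1.5,"roll":0},{"tx":0,"ty":0,"tz":0,"roll":0},{"tx":0,"ty":0,"tz":0,"roll":0}]' 85 60; python3 go.py 480.2 14.1 -7; python3 -m handwheel '[{"tx":0,"ty":0,"tz":0,"roll":0},{"tx":0,"ty":0,"tz":0,"roll":0},{"tx":0,"ty":0,"tz":0,"roll":0},{"tx":0,"ty":0,"tz":0,"roll":0},{"tx":0,"ty":0,"tz":0,"roll":0},{"tx":0,"ty":0,"tz":0,"roll":0},{"tx":0,"ty":0,"tz":0,"roll":0}]' 48 60; python3 go.py 480.2 14.1 -7
```

```text
t: 31.73
tool_pos: [0.4791, 0.0143, -0.0077]
tool_rot: [-3.088, -0.578, 0.001]
contact_force: [0.0, 0.6, -0.2]
opening: 0.0852
grip_force: 0.0
t 31.73 tcp [479.1  14.3  -7.7] tool d [ 0.9  0.5 -0.7] yaw 21.2 q6 1.08 open 85.2 grip 0.0 F [ 0.   0.6 -0.2] tilt [-0.001  0.   ]
t: 32.32
tool_pos: [0.4817, 0.0141, -0.0042]
tool_rot: [3.087, 0.577, 0.005]
contact_force: [-4.5, 0.9, 16.2]
opening: 0.0567
grip_force: 73.5
t 32.32 tcp [481.7  14.1  -4.2] tool d [-1.4 -0.6  2.8] yaw 21.2 q6 1.08 open 56.7 grip 73.5 F [-4.5  0.9 16.2] tilt [ 0.003 -0.   ]
```

```bash
python3 -m handwheel '[{"tx":0,"ty":0,"tz":-3,"roll":0},{"tx":0,"ty":0,"tz":-3,"roll":0},{"tx":0,"ty":0,"tz":-5,"roll":0},{"tx":0,"ty":0,"tz":-8,"roll":0},{"tx":0,"ty":0,"tz":-8,"roll":0},{"tx":0,"ty":0,"tz":0,"roll":0},{"tx":0,"ty":0,"tz":0,"roll":0},{"tx":0,"ty":0,"tz":0,"roll":0}]'; python3 go.py 480.2 14.1 15
python3 - <<'E'
from vis import *
im,d=optics.get_image("side"); cv2.imwrite("pics/s9.png",cv2.resize(im[170:250,240:320,::-1],None,fx=7,fy=7,interpolation=cv2.INTER_CUBIC))
E
```

```text
t: 32.98
tool_pos: [0.4793, 0.0142, 0.0196]
tool_rot: [3.088, 0.578, 0.0]
contact_force: [-0.8, -0.2, -4.8]
opening: 0.0565
grip_force: 64.7
t 32.98 tcp [479.3  14.2  19.6] tool d [0.8 0.5 4.6] yaw 21.2 q6 1.08 open 56.5 grip 64.7 F [-0.8 -0.2 -4.8] tilt [0. 0.]
```

View pics/s9.png

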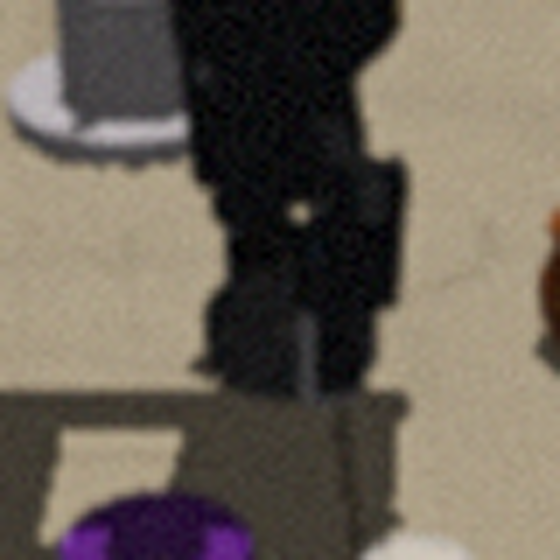

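```bash
python3 -m handwheel '[{"tx":0,"ty":0,"tz":-8,"roll":0},{"tx":0,"ty":0,"tz":-18,"roll":0},{"tx":0,"ty":0,"tz":-25,"roll":0},{"tx":0,"ty":0,"tz":-25,"roll":0},{"tx":0,"ty":0,"tz":-20,"roll":0},{"tx":0,"ty":0,"tz":-8,"roll":0},{"tx":0,"ty":0,"tz":0,"roll":0},{"tx":0,"ty":0,"tz":0,"roll":0}]'; python3 go.py 423.7 271.2 120
python3 - <<'E'
from vis import *
im,d=optics.get_image("side"); c=im[120:210,240:330,::-1].astype(float); c=np.clip(255*(c/255)**.45,0,255).astype(np.uint8)
cv2.imwrite("pics/s10.png",cv2.resize(c,None,fx=6.6,fy=6.6,interpolation=cv2.INTER_CUBIC))
E
```

```text
t: 33.7
tool_pos: [0.4791, 0.0142, 0.1232]
tool_rot: [-3.088, -0.577, 0.001]
contact_force: [-0.3, -0.1, -4.5]
opening: 0.0565
grip_force: 65.3
t 33.7 tcp [479.1  14.2 123.2] tool d [  41.2 -259.6    3.2] yaw 21.2 q6 1.08 open 56.5 grip 65.3 F [-0.3 -0.1 -4.5] tilt [-0.  0.]
```

View pics/s10.png

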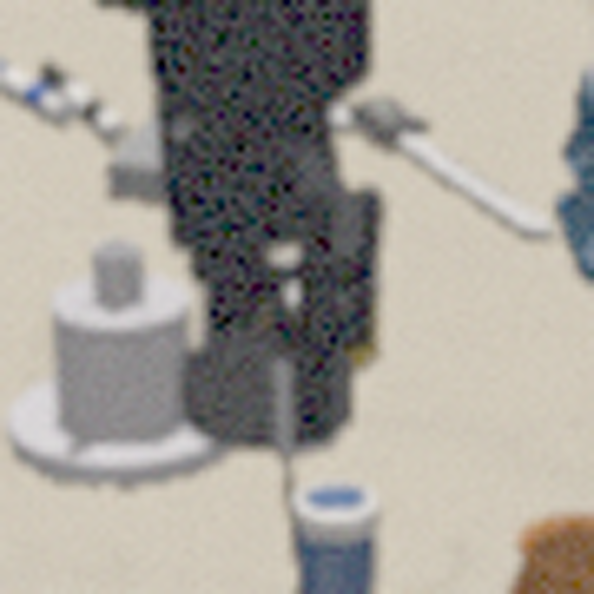

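The ring hangs level (crop 185–355, lower rim near 440). Carrying it over the spout.

```bash
python3 -m handwheel '[{"tx":1,"ty":-8,"tz":0,"roll":0},{"tx":3,"ty":-18,"tz":0,"roll":0},{"tx":5,"ty":-30,"tz":0,"roll":0},{"tx":5,"ty":-33,"tz":0,"roll":0},{"tx":5,"ty":-33,"tz":0,"roll":0},{"tx":5,"ty":-33,"tz":0,"roll":0},{"tx":5,"ty":-33,"tz":0,"roll":0},{"tx":5,"ty":-33,"tz":0,"roll":0},{"tx":4,"ty":-22,"tz":0,"roll":0},{"tx":2,"ty":-12,"tz":0,"roll":0},{"tx":1,"ty":-5,"tz":0,"roll":0},{"tx":0,"ty":0,"tz":0,"roll":0}]'; python3 -m handwheel '[{"tx":0,"ty":0,"tz":0,"roll":0},{"tx":0,"ty":0,"tz":0,"roll":0},{"tx":0,"ty":0,"tz":0,"roll":0}]'; python3 go.py 423.5 271.2 95
```

```text
t: 34.75
tool_pos: [0.4228, 0.2718, 0.1225]
tool_rot: [3.087, 0.58, -0.003]
contact_force: [-0.3, -1.1, -4.7]
opening: 0.0563
grip_force: 65.4
t: 35.0
tool_pos: [0.4239, 0.2704, 0.1235]
tool_rot: [3.088, 0.575, -0.0]
contact_force: [-0.3, 0.1, -4.9]
opening: 0.0562
grip_force: 65.4
t 35.0 tcp [423.9 270.4 123.5] tool d [-0.1 -0.9 28.5] yaw 21.1 q6 1.62 open 56.2 grip 65.4 F [-0.3  0.1 -4.9] tilt [-0. -0.]
```

```bash
python3 -m handwheel '[{"tx":0,"ty":-0.8,"tz":8,"roll":0},{"tx":0,"ty":0,"tz":12,"roll":0},{"tx":0,"ty":0,"tz":6,"roll":0},{"tx":0,"ty":0,"tz":0,"roll":0},{"tx":0,"ty":0,"tz":0,"roll":0},{"tx":0,"ty":0,"tz":0,"roll":0},{"tx":0,"ty":0,"tz":0,"roll":0}]'; python3 go.py 423.5 271.2 64
python3 - <<'E'
from vis import *
im,d=optics.get_image("side"); c=im[110:210,215:305,::-1].astype(float); c=np.clip(255*(c/255)**.45,0,255).astype(np.uint8)
cv2.imwrite("pics/s11.png",cv2.resize(c,None,fx=6,fy=6,interpolation=cv2.INTER_CUBIC))
E
```

```text
t: 35.58
tool_pos: [0.4237, 0.2724, 0.098]
tool_rot: [-3.088, -0.578, -0.001]
contact_force: [-0.4, 0.3, -5.0]
opening: 0.0564
grip_force: 65.3
t 35.58 tcp [423.7 272.4  98. ] tool d [-0.6  1.1 34. ] yaw 21.2 q6 1.62 open 56.4 grip 65.3 F [-0.4  0.3 -5. ] tilt [0.001 0.   ]
```

View pics/s11.png

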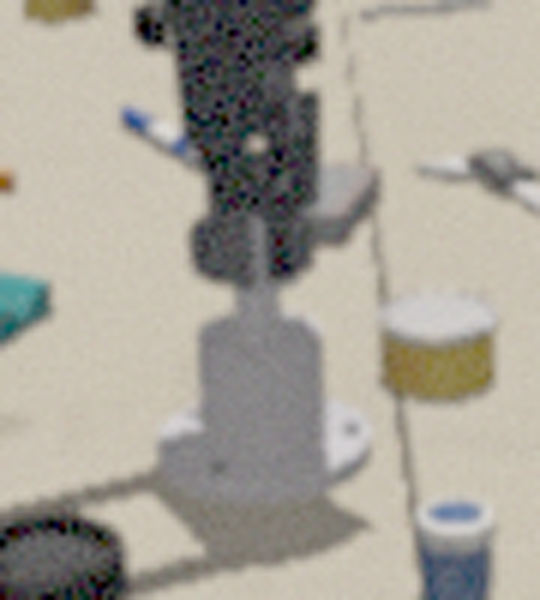

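Run:
```python
from vis import *
p=optics.camera_params("side");E=np.linalg.inv(p["extrinsics"])
for z in(.02,.058,.068,.094,.102,.113,.124):
    c=E[:3,:3]@[.4237,.2713,z]+E[:3,3];q=p["mtx"]@(c/c[2]); print(z,np.round((q[:2]-[215,110])*6,1), "px/mm",round(6*386.4/c[2]/1000,2))
```

```text
0.02 [259.2 418.7] px/mm 1.97
0.058 [255.2 349.5] px/mm 2.0
0.068 [254.2 330.9] px/mm 2.01
0.094 [251.3 281.8] px/mm 2.03
0.102 [250.5 266.4] px/mm 2.04
0.113 [249.2 245.2] px/mm 2.05
0.124 [248.  223.7] px/mm 2.06
```

After allowing for camera lean, the ring (centre 252) sits about 1 mm towards -x of the spout (258), inside the 4 mm clearance. Nudging and lowering.

```bash
python3 -m handwheel '[{"tx":0.3,"ty":1.3,"tz":4,"roll":0},{"tx":0,"ty":0,"tz":4,"roll":0},{"tx":0,"ty":0,"tz":4,"roll":0},{"tx":0,"ty":0,"tz":2,"roll":0},{"tx":0,"ty":0,"tz":0,"roll":0},{"tx":0,"ty":0,"tz":0,"roll":0},{"tx":0,"ty":0,"tz":0,"roll":0}]'; python3 go.py 424 271.2 64
```

```text
t: 36.22
tool_pos: [0.4242, 0.2712, 0.0837]
tool_rot: [-3.088, -0.577, -0.0]
contact_force: [-0.1, 0.4, -4.9]
opening: 0.0566
grip_force: 65.3
t 36.22 tcp [424.2 271.2  83.7] tool d [-0.1 -0.1 19.7] yaw 21.2 q6 1.62 open 56.6 grip 65.3 F [-0.1  0.4 -4.9] tilt [0. 0.]
```

No contact with the spout, so the hole is round it. Continuing.

```bash
python3 -m handwheel '[{"tx":0,"ty":0,"tz":4,"roll":0},{"tx":0,"ty":0,"tz":4,"roll":0},{"tx":0,"ty":0,"tz":4,"roll":0},{"tx":0,"ty":0,"tz":3,"roll":0},{"tx":0,"ty":0,"tz":0,"roll":0},{"tx":0,"ty":0,"tz":0,"roll":0}]'; python3 go.py 424 271.2 64;python3 -m handwheel '[{"tx":0,"ty":0,"tz":2,"roll":0},{"tx":0,"ty":0,"tz":1,"roll":0},{"tx":0,"ty":0,"tz":0,"roll":0},{"tx":0,"ty":0,"tz":0,"roll":0}]'; python3 go.py 424 271.2 64
```

```text
t: 36.72
tool_pos: [0.4238, 0.271, 0.0681]
tool_rot: [3.088, 0.578, -0.001]
contact_force: [0.3, -0.0, -3.9]
opening: 0.0567
grip_force: 65.3
t 36.72 tcp [423.8 271.   68.1] tool d [ 0.3 -0.1  4.1] yaw 21.2 q6 1.62 open 56.7 grip 65.3 F [ 0.3 -0.  -3.9] tilt [-0.001 -0.   ]
t: 37.05
tool_pos: [0.4241, 0.2711, 0.0656]
tool_rot: [3.088, 0.578, -0.0]
contact_force: [-0.3, 0.4, -4.1]
opening: 0.056
grip_force: 65.3
t 37.05 tcp [424.1 271.1  65.6] tool d [-0.  -0.1  1.6] yaw 21.2 q6 1.62 open 56.0 grip 65.3 F [-0.3  0.4 -4.1] tilt [-0. -0.]
```

```bash
python3 -m handwheel '[{"tx":0,"ty":0,"tz":1,"roll":0},{"tx":0,"ty":0,"tz":0,"roll":0},{"tx":0,"ty":0,"tz":0,"roll":0}]'; python3 go.py 424 271.2 64;python3 -m handwheel '[{"tx":0,"ty":0,"tz":1,"roll":0},{"tx":0,"ty":0,"tz":0,"roll":0},{"tx":0,"ty":0,"tz":0,"roll":0}]'; python3 go.py 424 271.2 64
```

```text
t: 37.3
tool_pos: [0.4241, 0.2711, 0.0646]
tool_rot: [3.088, 0.578, -0.0]
contact_force: [0.1, 0.1, -3.9]
opening: 0.0563
grip_force: 65.3
t 37.3 tcp [424.1 271.1  64.6] tool d [-0.  -0.1  0.6] yaw 21.2 q6 1.62 open 56.3 grip 65.3 F [ 0.1  0.1 -3.9] tilt [-0. -0.]
t: 37.55
tool_pos: [0.4243, 0.2712, 0.0639]
tool_rot: [-3.088, -0.578, -0.001]
contact_force: [0.1, 0.2, -2.7]
opening: 0.0563
grip_force: 66.4
t 37.55 tcp [424.3 271.2  63.9] tool d [-0.3 -0.1 -0.1] yaw 21.2 q6 1.62 open 56.3 grip 66.4 F [ 0.1  0.2 -2.7] tilt [0. 0.]
```

```bash
python3 -m handwheel '[{"tx":0,"ty":0,"tz":0.6,"roll":0},{"tx":0,"ty":0,"tz":0,"roll":0},{"tx":0,"ty":0,"tz":0,"roll":0}]'; python3 -m handwheel '[{"tx":0,"ty":0,"tz":0,"roll":0},{"tx":0,"ty":0,"tz":0,"roll":0},{"tx":0,"ty":0,"tz":0,"roll":0},{"tx":0,"ty":0,"tz":0,"roll":0},{"tx":0,"ty":0,"tz":0,"roll":0},{"tx":0,"ty":0,"tz":0,"roll":0},{"tx":0,"ty":0,"tz":0,"roll":0}]' 85; python3 go.py 424 271.2 64
```

```text
t: 37.8
tool_pos: [0.4244, 0.2713, 0.0638]
tool_rot: [-3.088, -0.578, -0.001]
contact_force: [-3.0, -1.1, 3.6]
opening: 0.0565
grip_force: 69.8
t: 38.38
tool_pos: [0.4241, 0.2711, 0.063]
tool_rot: [-3.088, -0.578, -0.0]
contact_force: [0.4, 0.4, 0.1]
opening: 0.0849
grip_force: 0.0
t 38.38 tcp [424.1 271.1  63. ] tool d [-0.1 -0.1 -1. ] yaw 21.2 q6 1.62 open 84.9 grip 0.0 F [0.4 0.4 0.1] tilt [0. 0.]
```

Contact at the seated height, and the weight is released. Rising and moving clear to check.

```bash
python3 -m handwheel '[{"tx":0,"ty":0,"tz":-8,"roll":0},{"tx":0,"ty":0,"tz":-20,"roll":0},{"tx":0,"ty":0,"tz":-30,"roll":0},{"tx":0,"ty":0,"tz":-35,"roll":0},{"tx":0,"ty":0,"tz":-20,"roll":0},{"tx":0,"ty":15,"tz":0,"roll":0},{"tx":0,"ty":35,"tz":0,"roll":0},{"tx":0,"ty":35,"tz":0,"roll":0},{"tx":0,"ty":35,"tz":0,"roll":0},{"tx":0,"ty":35,"tz":0,"roll":0},{"tx":0,"ty":35,"tz":0,"roll":0},{"tx":0,"ty":20,"tz":0,"roll":0}]' ;python3 -m handwheel '[{"tx":0,"ty":0,"tz":0,"roll":0},{"tx":0,"ty":0,"tz":0,"roll":0},{"tx":0,"ty":0,"tz":0,"roll":0},{"tx":0,"ty":0,"tz":0,"roll":0}]'
python3 - <<'E'
from vis import *
im,d=optics.get_image("top"); b=cv2.resize(im[180:280,110:210,::-1],None,fx=4,fy=4,interpolation=cv2.INTER_CUBIC)
print("weight",face("top",im,d,(160,228),.090,.008,test=grey)); print("base",face("top",im,d,(162,232),.012,.006,test=grey))
W=heights("top",d);m=(abs(W[...,2]-.09)<.01)&(np.hypot(W[...,0]-.424,W[...,1]-.271)<.028)&(np.hypot(W[...,0]-.424,W[...,1]-.271)>.018)
A=np.c_[W[m][:,:2],np.ones(m.sum())];print("plane",np.linalg.lstsq(A,W[m][:,2],rcond=None)[0],np.median(W[m][:,2]))
im,d=optics.get_image("side"); a=cv2.resize(im[120:220,215:315,::-1],None,fx=4,fy=4,interpolation=cv2.INTER_CUBIC); cv2.imwrite("pics/b12.png",cv2.hconcat([a,b]))
E
```

```text
t: 39.38
tool_pos: [0.5009, 0.0724, 0.177]
tool_rot: [3.088, 0.574, 0.002]
contact_force: [1.0, 0.7, 0.1]
opening: 0.0852
grip_force: 0.0
t: 39.72
tool_pos: [0.4997, 0.0762, 0.1761]
tool_rot: [-3.087, -0.579, -0.0]
contact_force: [0.8, -0.4, -0.3]
opening: 0.0847
grip_force: 0.0
weight [423.9 270.2  62.7 423.7 269.9  60.9  62.3]
base [394.7 288.1  86.  403.5 286.1  59.2  89.5]
plane [0.00595671 0.00169616 0.08717518] 0.09027327009570707
```

View pics/b12.png

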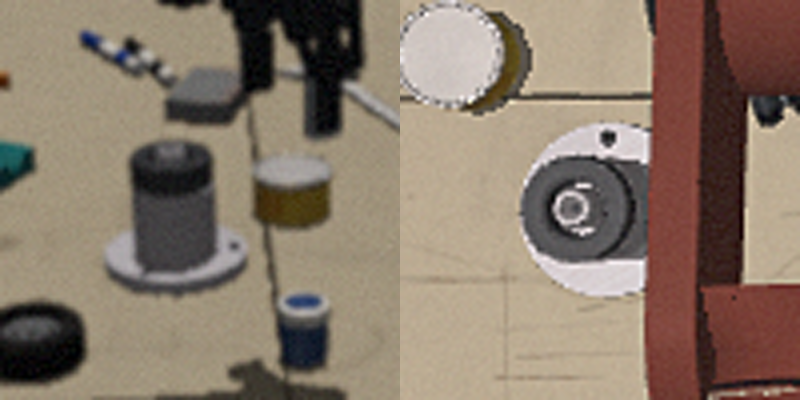

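The weight lies flat round the spout (side crop 172,165; top crop 572,208). Its top is at 90.3 mm, tilt is about 0.006 rad, and it is centred to about 1.5 mm. The gripper is clear, so I'm handing in.

```bash
python3 -c "
from station import ctrl
print(ctrl.finish_job())"
```

```text
the job is handed in; nothing more can be done
None
```

The mould is assembled on its base: core, collar, cover and weight are seated and released, with the weight flat and centred to about 1.5 mm. I handed the job in at about 40 s; no verdict came back.

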